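# Pack and wedge a lipping tight in a cramping board

### The arm

A 6-joint arm with a two-finger parallel gripper is mounted at the origin on a cart in front of the work surface, level with it; the furniture and walls round the work are solid. World frame = base frame: x ahead of the robot, y to its left, z up, the work surface at z = 0. Lengths are in m, angles in rad, forces in N, time in s.
With the tool pointing down it reaches from about 0.35 to 0.975 m from the base axis. Payload 4.9 kg.
Tool frame: the origin (TCP) lies at the very end of the fingers, on their centre line; the grasp point (between the pads) lies 19 mm behind it (ctrl.pinch_z is the distance from the TCP to the grasp point, in m); z points along the fingers, y is the direction in which the jaws open and shut (so a half turn about z gives the same grasp; the last joint's range is limited). The gripper opens to 85 mm and grips with 20 to 120 N. Pads are 22 mm wide; open, the fingers measure 114 mm over their backs; the gripper's body (76 mm by 85 mm) begins 54 mm behind the grasp point. The pads swing forward as they close: fully open they stand 13 mm farther back than shut.
Start: joints at [-1.412, 0.053, 1.613, -0, 1.476, -0.119], TCP at [0.171, -0.601, 0.231] pointing down, gripper open.
Joint ranges: [-3.01, 3.01], [-1.01, 2.22], [0.06, 2.58], [-1.02, 4.17], [0.09, 2.62], [-3.14, 3.14]. Speed limits (rad/s): [2.57, 2.57, 3.14, 3.14, 3.14, 3.14].

### API

Orientations are given as a rotation vector (axis times angle).
In Python, from station import ctrl gives the robot as it stands.
- The arm moves only by the tool carry_out, never from a script. Its argument "series" is a list of rows, each a list of 7 numbers: the shift along the world's x, y, z each as a share of 0.025 m, from -1 to 1, then the turn, a rotation vector about the world's x, y, z each as a share of 0.1 rad, from -1 to 1, then the opening, from 0 (shut) to 1 (fully open). A call has 1 to 12 rows; each row shifts and turns the commanded pose from where the row before left it; what a row does not reach is not made up. A row lasts 1/10 s, in which the tool goes at most 50 mm and 8.59 degrees, less where a joint would pass 70% of its speed; a pose out of reach is approached as far as the arm can. A call with a number of a shift or a turn outside -1 to 1 is refused whole. A call with a gripper value outside its range is refused whole. The fingers move at their own pace and stop on an object; "grip_force" is the grip in N (left out, the last holds). Time passes only in rows, so rows that do not move let the fingers close. It gives the time, the measured TCP pose, the force and the opening at its end, in the units of the state.
- ctrl.get_obs(): the state, without advancing time (a new reading comes with each control period).
- ctrl.get_image(name): name is "scene" or "side" or "wrist"; returns a dict with "frame" (384x512x3 uint8, blue, green, red), "fx", "fy", "cx", "cy" (pixels), "R" (3x3) and "t" (3): a world point X has camera coordinates R X + t; the wrist camera has in their place "hand_eye" (4x4, takes a point from camera to tool coordinates, whose origin is the TCP and whose axes are the flange's). Camera axes: x right, y down, z forward; pixel columns grow to the right and rows downward; lengths in m; the calibration is good to about 2 mm. A picture is of the moment at which its call begins: read the wrist's pose just before it. There is no depth.
- ctrl.finish_job(): hands the job in, once; it reports no verdict.
Trained networks look in a picture, given as the dict that the camera call returned (one of the last four; its "shot" number tells which), for a name from the list of things; names that differ only in an ending like _2 or _b are one class to them, and where a whole thing is asked for, a point or a joint stands for the part that bears it (a point fixed in the world has none). Each returns a list of dicts, best first, with "p" (0 to 1); they miss things now and then, are a little off and sometimes report something else, mostly with a low value. They report only what shows in the picture. A call takes as long as a camera call. They do not tell look-alikes from the thing itself.
- ctrl.trace(picture, name): "mask" (384x512 bool, what is visible of it) and "rect" ([left, top, width, height] as shares, 0 to 1, of the picture: columns of its width, rows of its height, round what is visible of it).
- ctrl.mark_of(picture, name): "position" ([column, row] as shares, 0 to 1, of the picture: columns of its width, rows of its height: a listed point, or the origin of a listed thing).
The state is a dict: "t": time; "q": joint angles; "dq": joint speeds; "effort": joint torques, N m; "tool_pos": TCP position; "tool_rot": TCP orientation; "contact_force": force on the tool from outside, world axes, zero at the start; "wrist_torque": the same for the moment, N m; "opening": finger opening in m.
Only numpy, scipy, OpenCV 4.12 (cv2) and the standard library are available. Lean on these libraries where they do the work, as an engineer would, in place of code of your own. Each camera call takes 0.05 s, during which the arm holds its last target.

### The job

Dry-fit the dark lipping strip onto the edge of the board lying in the wedge cramp: stand packer blocks upright in the gap between the strip and the slanting batten, as many as it takes for the wedge to jam beside them. Then lay the wedge flat between the packers and the batten and slide it in, thin end first, until you feel it bind and strip and board are squeezed tight together and against the back fence. Leave the other things on the bench alone, and finish while still holding the wedge by its fin, pushed in, and pressing on nothing else.

Things in the scene. Friction and masses are not known exactly. Their poses are not given: they have to be found in the camera images.
- cramp_board: Fixed plywood cramping board 260 (x) x 210 (y) x 15 mm; origin under its centre, +x towards the back fence, z up. The work lies on its top, 15 mm above the origin. The back fence's face is at x = +95 mm. A 16 mm high end stop has its face at y = -81 mm, from x = -16 to +94 mm. Gap between strip and batten, all pushed home: 32 to 55 mm half-way along.
- batten_face (a point): Foot of the fixed slanting batten's working face, half-way along, at the level of the cramping board's top. Batten 172 long, 28 wide, 24 mm high. Its face looks to this point's +x and runs along its y, which is turned 0.197 rad (slope 1:5) anticlockwise from the cramping board's y: the gap to the strip narrows by 1 mm in 5 towards the board's -y end. It is fixed at a different distance each time.
- board_centre (a point): Centre of the loose wooden board, 100 (x) x 160 (y) x 18 mm, 0.2 kg, lying flat on the cramping board, axes as the cramping board's. It lies a few mm off the back fence; pushed home, its centre is at x = +45 mm of the cramping board.
- lipping_centre (a point): Centre of the loose dark lipping strip, 22 (x) x 160 (y) x 20 mm, 60 g, lying along the board's front (-x) edge, a few mm off it. Pushed home, its centre is at x = -16 mm and its front face at x = -27 mm of the cramping board.
- packer_1_fin (a point): Middle of the fin on top of packer 1, 39 mm above its underside. A packer is a wooden block 14 (x) x 70 (y) x 26 mm high, 50 g, with a fin 8 (x) x 28 (y) x 26 mm high on the middle of its top (52 mm in all). z up. The three packers are alike and stand upright. Side by side their fins are only 6 mm apart, so grip a fin by its two ends (28 mm, along y).
- packer_2_fin (a point): The same point on packer 2.
- packer_3_fin (a point): The same point on packer 3.
- wedge_fin (a point): Middle of the fin (8 x 28 along y x 26 mm high) on the wedge, 39 mm above its underside. Wedge 120 mm long (y), 26 high, 60 g. From this point: straight face at x = +13 mm; slanting face from x = +5 at the thin end (y = -60) to x = -19 mm at the thick end (y = +60), so 20 mm thick half-way. In use the straight face goes against a packer, the slanting one against the batten, axes as the cramping board's.
- glue_bottle: Bystander: white glue bottle, 48 mm wide, 154 mm high; origin under its centre.
- tape_roll: Bystander: roll of masking tape, 98 mm across, 25 mm high, lying flat; origin under its centre.
- wooden_star: Bystander: flat wooden star, about 80 mm across, 12 mm thick, lying on the bench; origin under its centre.
There are look-alikes about, which are no part of the job. What is shaped like the part that bears packer_1_fin but blue, purple or turquoise is not meant.

How it is judged:
On the way, in this order (a step that is already met when the one before it is completed fails the run):
1. at least one packer stands upright in the gap between lipping and slanting batten (((z of packer_1_fin in the frame of cramp_board below 0.058 m and x of packer_1_fin in the frame of cramp_board between -0.085 and -0.03 m and y of packer_1_fin in the frame of cramp_board between -0.065 and 0.065 m and angle between packer_1_fin's own z axis and vertical below 0.12 rad) or (z of packer_2_fin in the frame of cramp_board below 0.058 m and x of packer_2_fin in the frame of cramp_board between -0.085 and -0.03 m and y of packer_2_fin in the frame of cramp_board between -0.065 and 0.065 m and angle between packer_2_fin's own z axis and vertical below 0.12 rad) or (z of packer_3_fin in the frame of cramp_board below 0.058 m and x of packer_3_fin in the frame of cramp_board between -0.085 and -0.03 m and y of packer_3_fin in the frame of cramp_board between -0.065 and 0.065 m and angle between packer_3_fin's own z axis and vertical below 0.12 rad))), for 0.2 s.
2. the wedge lies flat between packer and slanting batten and squeezes the lipping against the board (z of wedge_fin in the frame of cramp_board below 0.063 m and angle between wedge_fin's own z axis and vertical below 0.15 rad and x of wedge_fin in the frame of cramp_board between -0.11 and -0.035 m and y of wedge_fin in the frame of cramp_board between -0.075 and 0.075 m and contact force between lipping and board above 3 N and contact force between batten and wedge above 2 N and ((z of packer_1_fin in the frame of cramp_board below 0.058 m and x of packer_1_fin in the frame of cramp_board between -0.085 and -0.03 m and y of packer_1_fin in the frame of cramp_board between -0.065 and 0.065 m and angle between packer_1_fin's own z axis and vertical below 0.12 rad and contact force between packer_1 and wedge above 2 N) or (z of packer_2_fin in the frame of cramp_board below 0.058 m and x of packer_2_fin in the frame of cramp_board between -0.085 and -0.03 m and y of packer_2_fin in the frame of cramp_board between -0.065 and 0.065 m and angle between packer_2_fin's own z axis and vertical below 0.12 rad and contact force between packer_2 and wedge above 2 N) or (z of packer_3_fin in the frame of cramp_board below 0.058 m and x of packer_3_fin in the frame of cramp_board between -0.085 and -0.03 m and y of packer_3_fin in the frame of cramp_board between -0.065 and 0.065 m and angle between packer_3_fin's own z axis and vertical below 0.12 rad and contact force between packer_3 and wedge above 2 N))), for 0.2 s.
At the end, for the whole second after the job is handed in: Wedge flat beside an upright packer, over 2 N on packer and batten; strip and board pressed together over 3 N, joint shut within 1.8 mm and 0.02 rad, ends within 12 mm, board within 1.8 mm of the fence; fingers hold the wedge (over 2 N) and press none of the other parts over 3 N; wedge at rest (all of step 2 and x of lipping_centre in the frame of board_centre above -0.0628 m and angle between the y axis of lipping_centre and the y axis of board_centre, either way round below 0.02 rad and x of board_centre in the frame of cramp_board above 0.0432 m and angle between board_centre's own z axis and vertical below 0.05 rad and angle between lipping_centre's own z axis and vertical below 0.08 rad and y of lipping_centre in the frame of board_centre between -0.012 and 0.012 m and contact force between the fingers and wedge above 2 N and linear speed of wedge below 0.01 m/s and contact force between each of the fingers, the arm and board below 3 N and contact force between each of the fingers, the arm and lipping below 3 N and contact force between each of the fingers, the arm and packer_1 below 3 N and contact force between each of the fingers, the arm and packer_2 below 3 N and contact force between each of the fingers, the arm and packer_3 below 3 N); the arm keeps its last pose, push and grip.
It fails at once if the glue bottle is disturbed (distance of glue_bottle from where it was at the start of the episode above 0.03 m).
It fails at once if the wooden star is disturbed (distance of wooden_star from where it was at the start of the episode above 0.03 m).
It fails at once if the tape roll is disturbed (distance of tape_roll from where it was at the start of the episode above 0.03 m).
It also fails if it takes over 72 s, if anything falls off the work surface, if the arm or the gripper's body presses on something with over 40 N, if the wrist force passes 120 N, or if a joint passes its speed limit or range.

## Working session

There is one attempt and no reset: what is moved stays moved. The work goes in short steps, Python scripts to look and compute and a tool call to move; the robot and the scene stay as the last step left them, time stands still between calls to the robot, and variables do not carry over. Pictures are saved under pics/ and viewed, and the job is handed in when it is done.

Besides the shell and the picture viewer there is one more tool, called after "Emit:" as a command line: name --pt "numbers of a row" for each row, then --argument value for the rest. carry_out: Moves the arm, as the interface text tells. Shift numbers are shares of 0.025 m and turn numbers shares of 0.1 rad, none past 1 either way. Its arguments: {"type":"object","properties":{"series":{"type":"array"},"grip_force":{"type":"number"}},"required":["series"]}

```bash
ls; mkdir -p pics
python3 - <<'E'
from station import ctrl
import cv2,json,numpy as np,pickle
o=ctrl.get_obs(); print(o)
for n in ["scene","side","wrist"]:
    p=ctrl.get_image(n); cv2.imwrite(f"pics/{n}0.png",p["frame"])
    pickle.dump(p,open(f"{n}0.pkl","wb"))
    print(n,{k:v for k,v in p.items() if k!="frame"})
    if n!="wrist":
        for nm in ["cramp_board","batten_face","board_centre","lipping_centre","packer_1_fin","wedge_fin","glue_bottle","tape_roll","wooden_star"]:
            print(nm,[(round(d["p"],2),np.round(np.array(d["position"])*[512,384],1).tolist()) for d in ctrl.mark_of(p,nm)][:7])
E
```

```text
pics
{'t': 0.0, 'q': array([-1.41202790e+00,  5.33677486e-02,  1.61429331e+00, -8.23205812e-06,
        1.47597613e+00, -1.19011098e-01]), 'dq': array([3.21814206e-04, 1.94174412e-03, 7.21686277e-04, 8.76325249e-04,
       8.90754287e-04, 7.93494536e-05]), 'effort': array([ 7.10850218e-04, -3.93672359e+01, -3.70180607e+01, -1.14788912e-05,
        7.00141987e-03, -4.70351139e-06]), 'tool_pos': array([ 0.17128146, -0.60043104,  0.23005667]), 'tool_rot': array([-3.10931564e+00, -4.34651820e-01,  7.66562784e-05]), 'contact_force': array([ 0.76898659, -0.63988043,  0.39809993]), 'wrist_torque': array([ 0.02208306, -0.07370181,  0.00169589]), 'opening': 0.08520905903119524}
scene {'fx': 484.94739901171704, 'fy': 484.94739901171704, 'cx': 257.3429421392602, 'cy': 188.39755883560295, 'R': array([[-0.74546199, -0.66647483,  0.00988542],
       [-0.4815462 ,  0.52824373, -0.6993367 ],
       [ 0.4608684 , -0.52608921, -0.71472404]]), 't': array([0.42641456, 0.33442659, 1.07076578]), 'shot': 1}
cramp_board [(0.75, [250.7, 171.4]), (0.33, [369.9, 186.6])]
batten_face [(0.97, [272.1, 180.2])]
bo
[... 994 characters left out ...]
.4, 157.1]), (0.52, [211.8, 151.4]), (0.44, [274.4, 169.0])]
wedge_fin [(0.75, [286.0, 182.3])]
glue_bottle [(0.77, [189.2, 221.4])]
tape_roll [(0.9, [299.1, 160.2]), (0.42, [219.5, 234.7])]
wooden_star [(0.64, [216.4, 234.5])]
wrist {'fx': 299.3679181650804, 'fy': 299.3679181650804, 'cx': 254.7895877203735, 'cy': 192.47927003947967, 'hand_eye': array([[ 1.21298431e-03, -9.55912067e-01, -2.93650557e-01,
         7.47565183e-02],
       [ 9.99999135e-01,  1.30882462e-03, -1.29875425e-04,
        -1.81488717e-03],
       [ 5.08486564e-04, -2.93650145e-01,  9.55912828e-01,
        -1.42882528e-01],
       [ 0.00000000e+00,  0.00000000e+00,  0.00000000e+00,
         1.00000000e+00]]), 'shot': 3}
```

Run:
```python
import cv2
for n in ["scene","side"]:
    im=cv2.imread(f"pics/{n}0.png")
    c=im[90:360,120:440] if n=="scene" else im[110:320,150:400]
    f=2.4
    cv2.imwrite(f"pics/{n}0z.png",cv2.resize(c,None,fx=f if n=="scene" else 2.8,fy=f if n=="scene" else 2.8,interpolation=cv2.INTER_CUBIC)[:600,:800])
```

```text
(no output)
```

View pics/scene0.png

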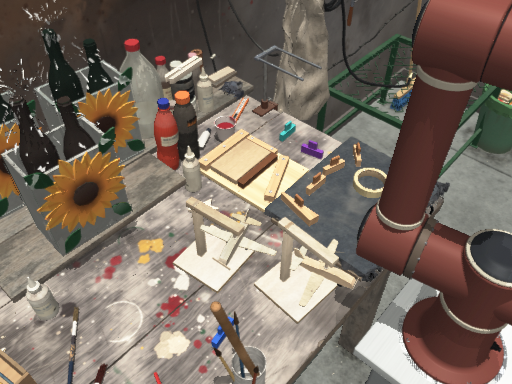

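View pics/side0.png

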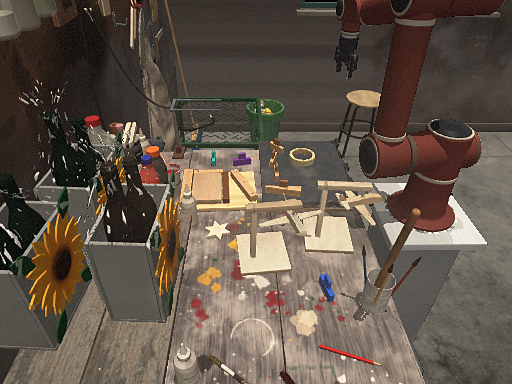

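View pics/wrist0.png

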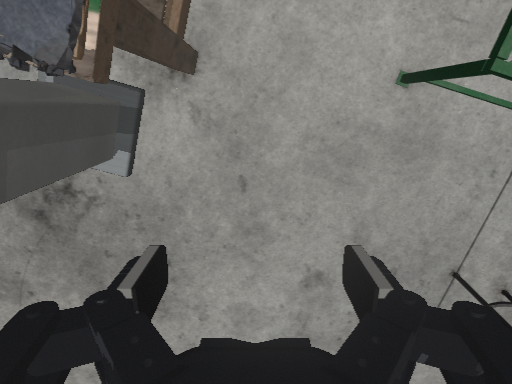

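View pics/scene0z.png

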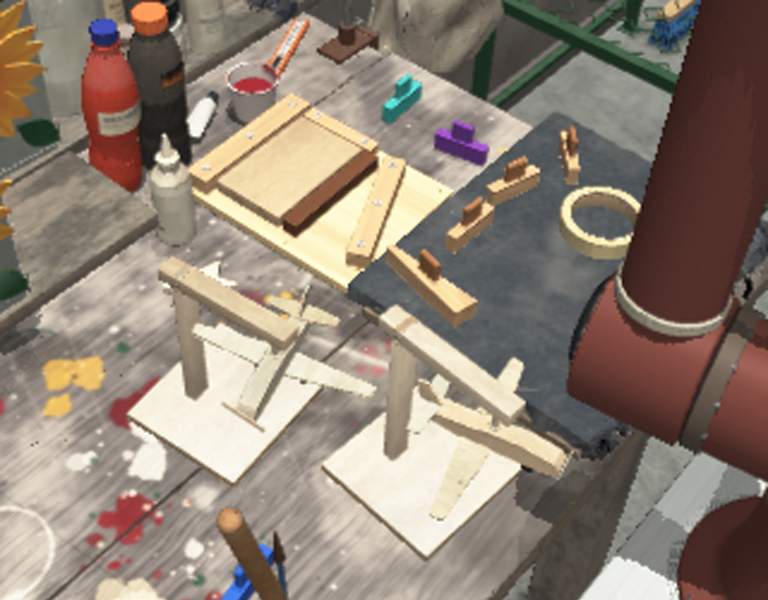

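View pics/side0z.png

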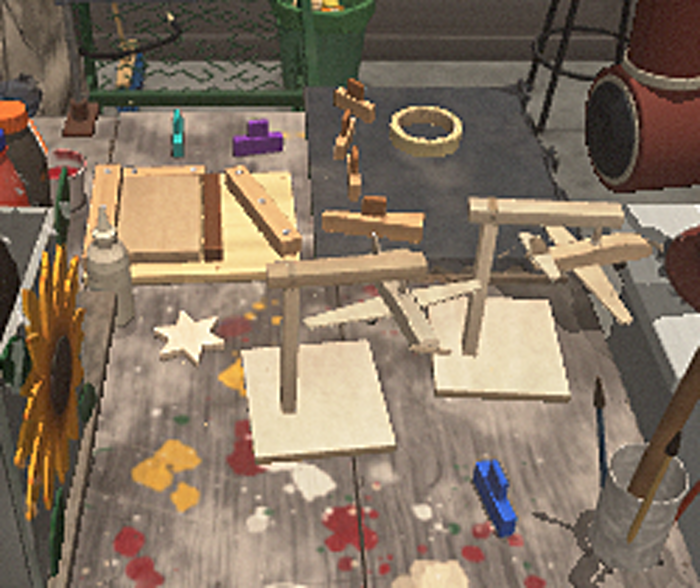

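```bash
cat > h.py <<'E'
import numpy as np,pickle,cv2
from scipy.spatial.transform import Rotation as Ro
def cam(p,o=None):
    if "R" in p: 
        R=np.array(p["R"]);t=np.array(p["t"])
    else:
        T=np.eye(4);T[:3,:3]=Ro.from_rotvec(o["tool_rot"]).as_matrix();T[:3,3]=o["tool_pos"]
        C=T@np.array(p["hand_eye"]);R=C[:3,:3].T;t=-R@C[:3,3]
    return R,t
def unproj(p,uv,z,o=None):
    R,t=cam(p,o);d=R.T@np.array([(uv[0]-p["cx"])/p["fx"],(uv[1]-p["cy"])/p["fy"],1]);c=-R.T@t
    return c+d*(z-c[2])/d[2]
def proj(p,X,o=None):
    R,t=cam(p,o);x=(R@np.atleast_2d(X).T).T+t
    return np.c_[p["fx"]*x[:,0]/x[:,2]+p["cx"],p["fy"]*x[:,1]/x[:,2]+p["cy"]]
E
python3 - <<'E'
from h import *
s=pickle.load(open("scene0.pkl","rb"));d=pickle.load(open("side0.pkl","rb"))
np.set_printoptions(precision=3,suppress=True)
for n,uv,z in [("pA",(315.8,177.2),.039),("corner_near?",(271,208),.015),("batten",(272.1,180.2),.015),("board",(245,161),.024),("wedge",(304.2,199.3),.039),("glue",(192.6,189.2),0),("tape",(368.1,185.6),0)]:
    print(n,unproj(s,uv,z))
for n,uv,z in [("batten",(241,188.3),.015),("board",(209,188.5),.024),("cb",(217.7,190.2),0),("pA",(274.4,169),.039),("wedge",(286,182.3),.039),("star",(216.4,234.5),0),("glue",(189.2,221.4),0),("tape",(299.1,160.2),0)]:
    print(n,unproj(d,uv,z))
E
```

```text
pA [ 0.509 -0.177  0.039]
corner_near? [ 0.54  -0.02   0.015]
batten [ 0.608 -0.104  0.015]
board [ 0.714 -0.104  0.024]
wedge [ 0.481 -0.087  0.039]
glue [0.762 0.066 0.   ]
tape [ 0.397 -0.286  0.   ]
batten [ 0.609 -0.104  0.015]
board [ 0.721 -0.091  0.024]
cb [ 0.692 -0.113  0.   ]
pA [ 0.485 -0.19   0.039]
wedge [ 0.45  -0.107  0.039]
star [0.685 0.114 0.   ]
glue [ 0.776  0.053 -0.   ]
tape [ 0.374 -0.311  0.   ]
```

Emit:
carry_out --pt "0.8 0.9 0.5 0 0 -0.14 1" --pt "0.9 0.9 0.5 0 0 -0.14 1" --pt "0.9 0.9 0.2 0 0 -0.14 1" --pt "0.9 0.9 0.2 0 0 -0.14 1" --pt "0.9 0.9 0.2 0 0 -0.14 1" --pt "0.9 0.9 0.2 0 0 -0.14 1" --pt "0.9 0.9 0.2 0 0 -0.14 1" --pt "0.9 0.9 0 0 0 -0.14 1" --pt "0.9 0.9 0 0 0 -0.14 1" --pt "0.9 0.9 0 0 0 -0.14 1"

```text
t: 2.05
tool_pos: [0.3947, -0.375, 0.2816]
tool_rot: [3.134, 0.215, 0.001]
contact_force: [0.4, -0.8, -0.6]
opening: 0.0853
```

Emit:
carry_out --pt "0.9 0.9 0 0 0 -0.14 1" --pt "0.9 0.9 0 0 0 -0.14 1" --pt "0.9 0.9 0 0 0 -0.14 1" --pt "0.9 0.9 0 0 0 -0.14 1" --pt "0.9 0.9 0 0 0 -0.14 1" --pt "0.9 0.9 0 0 0 -0.14 1" --pt "0.9 0.9 0 0 0 -0.14 1" --pt "0.9 0.9 0 0 0 -0.14 1" --pt "0.9 0.9 0 0 0 -0.14 1" --pt "0.9 0.9 0 0 0 -0.14 1" --pt "0 0 0 0 0 0 1" --pt "0 0 0 0 0 0 1"

```text
t: 3.25
tool_pos: [0.619, -0.1507, 0.281]
tool_rot: [3.141, -0.002, -0.001]
contact_force: [-0.4, 0.2, -0.4]
opening: 0.0858
```

Run:
```python
from h import *
from station import ctrl
np.set_printoptions(precision=3,suppress=True)
o=ctrl.get_obs();p=ctrl.get_image("wrist");pickle.dump((p,o),open("w1.pkl","wb"))
print(o["t"],o["q"],o["tool_pos"],o["tool_rot"],p["shot"],o["contact_force"])
cv2.imwrite("pics/w1.png",cv2.resize(p["frame"],None,fx=1.56,fy=1.56,interpolation=cv2.INTER_CUBIC))
for nm,z in [("cramp_board",0),("batten_face",.015),("board_centre",.024),("lipping_centre",.025),("packer_1_fin",.039),("wedge_fin",.039),("tape_roll",0)]:
    for d in ctrl.mark_of(p,nm)[:6]:
        uv=np.array(d["position"])*[512,384]; print(nm,round(d["p"],2),uv,unproj(p,uv,z,o))
```

```text
3.25 [-0.355  0.057  1.526 -0.     1.559  1.216] [ 0.619 -0.151  0.281] [ 3.141 -0.002 -0.001] 4 [-0.436  0.235 -0.427]
cramp_board 0.85 [215.501 103.718] [ 0.689 -0.096  0.   ]
board_centre 0.63 [212.992  72.806] [ 0.726 -0.097  0.024]
lipping_centre 0.79 [215.501 125.606] [ 0.662 -0.098  0.025]
packer_1_fin 0.72 [355.482 170.419] [ 0.605 -0.281  0.039]
packer_1_fin 0.62 [241.715 270.413] [ 0.455 -0.13   0.039]
packer_1_fin 0.57 [385.178  80.794] [ 0.716 -0.306  0.039]
packer_1_fin 0.54 [318.72  321.984] [ 0.364 -0.248  0.039]
packer_1_fin 0.42 [314.675 270.413] [ 0.456 -0.237  0.039]
wedge_fin 0.85 [169.318 284.39 ] [ 0.432 -0.022  0.039]
tape_roll 0.83 [316.621 320.794] [ 0.334 -0.255  0.   ]
```

View pics/w1.png

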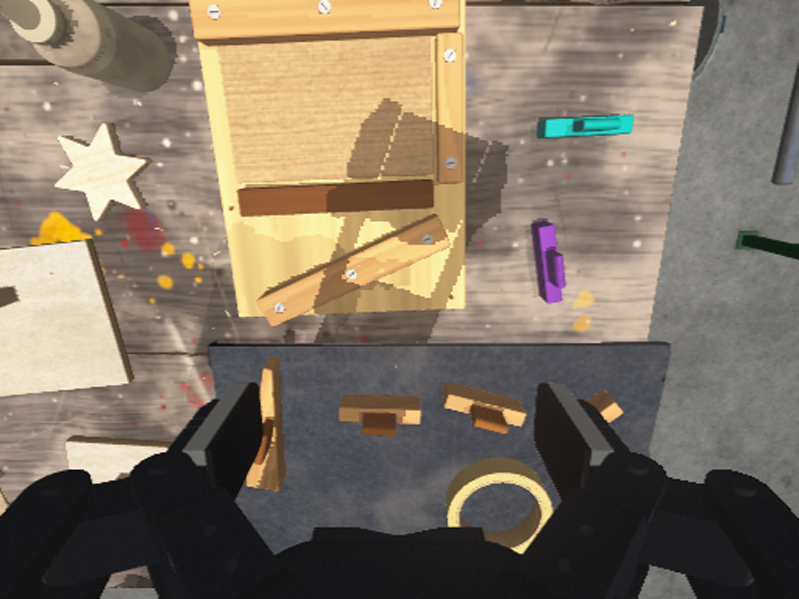

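Emit:
carry_out --pt "0.4 0.5 -0.9 0 0 0 1" --pt "0.4 0.5 -0.9 0 0 0 1" --pt "0.4 0.5 -0.9 0 0 0 1" --pt "0.4 0.5 -0.9 0 0 0 1" --pt "0 0 0 0 0 0 1" --pt "0 0 0 0 0 0 1"

```text
t: 4.25
tool_pos: [0.6586, -0.1012, 0.1911]
tool_rot: [3.141, -0.003, -0.002]
contact_force: [-0.1, -0.3, 0.3]
opening: 0.0851
```

Run:
```python
from h import *
from station import ctrl
np.set_printoptions(precision=3,suppress=True)
o=ctrl.get_obs();p=ctrl.get_image("wrist");pickle.dump((p,o),open("w2.pkl","wb"))
print(o["t"],o["tool_pos"],o["tool_rot"])
cv2.imwrite("pics/w2.png",cv2.resize(p["frame"],None,fx=1.56,fy=1.56,interpolation=cv2.INTER_CUBIC))
for nm,z in [("cramp_board",0),("batten_face",.015),("board_centre",.024),("lipping_centre",.025)]:
    for d in ctrl.mark_of(p,nm)[:6]:
        uv=np.array(d["position"])*[512,384]; print(nm,round(d["p"],2),uv,unproj(p,uv,z,o))
```

```text
4.25 [ 0.659 -0.101  0.191] [ 3.141 -0.003 -0.002]
cramp_board 0.8 [254.31  141.696] [ 0.689 -0.099  0.   ]
batten_face 0.85 [256.922 213.312] [ 0.61  -0.102  0.015]
batten_face 0.25 [249.395 104.602] [ 0.729 -0.094  0.015]
board_centre 0.61 [250.01  105.715] [ 0.728 -0.095  0.024]
```

View pics/w2.png

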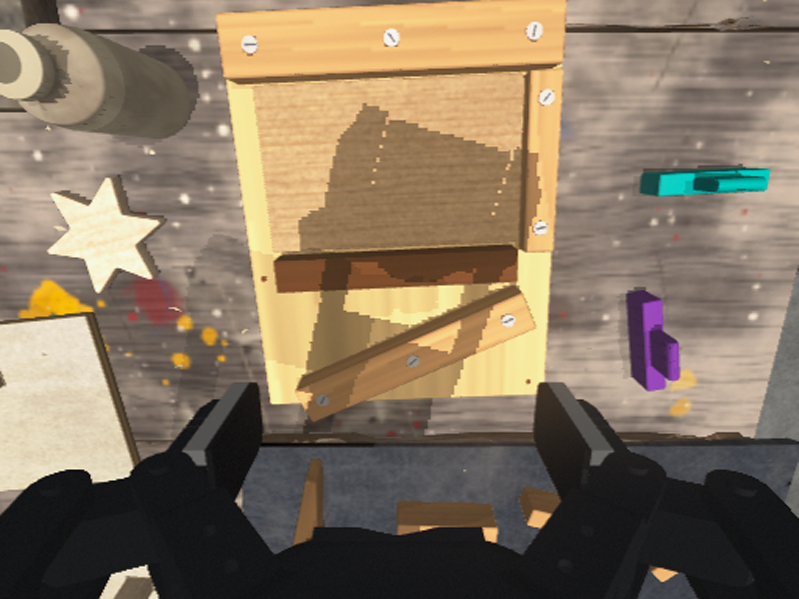

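Run:
```python
from h import *
p,o=pickle.load(open("w2.pkl","rb"))
c=p["frame"][145:270,160:365]
cv2.imwrite("pics/w2z.png",cv2.resize(c,None,fx=3.9,fy=3.9,interpolation=cv2.INTER_CUBIC))
c=p["frame"][0:150,130:370]
cv2.imwrite("pics/w2y.png",cv2.resize(c,None,fx=3.3,fy=3.3,interpolation=cv2.INTER_CUBIC))
```

```text
(no output)
```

View pics/w2z.png

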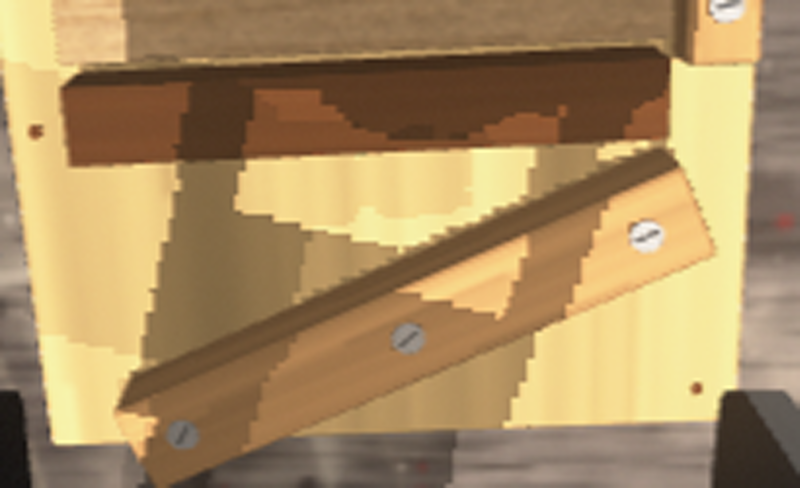

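View pics/w2y.png

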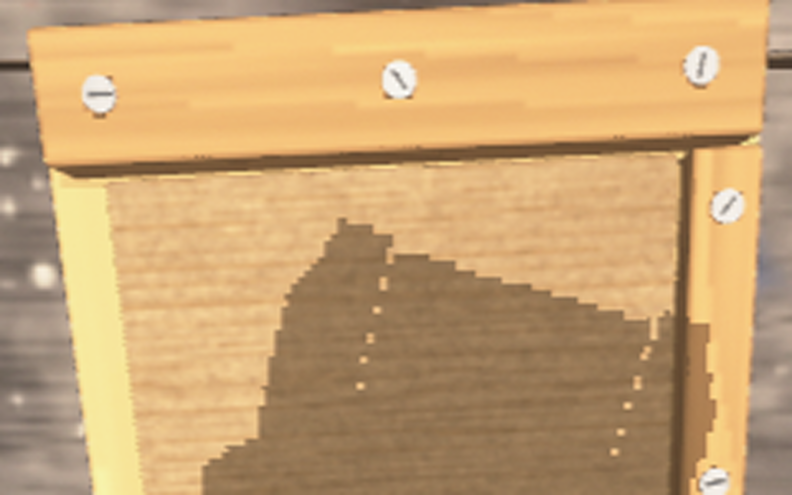

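Run:
```python
from h import *
np.set_printoptions(precision=4,suppress=True)
p,o=pickle.load(open("w2.pkl","rb"))
A=lambda x,y,z:unproj(p,(160+x/3.9-.37,145+y/3.9-.37),z,o)
B=lambda x,y,z:unproj(p,(130+x/3.3-.35,y/3.3-.35),z,o)
P={}
P["cFL"]=A(52,443,.015);P["cFR"]=A(715,420,.015)
P["bfL"]=A(137,372,.015);P["bfR"]=A(665,150,.015)
P["btL"]=A(120,408,.039);P["btR"]=A(682,165,.039)
P["lFL"]=A(69,166,.035);P["lFR"]=A(668,138,.035);P["lBL"]=A(64,88,.035);P["lBR"]=A(668,60,.035)
P["lbBL"]=A(80,72,.015)
P["fenL"]=B(75,180,.015);P["bBL"]=B(107,183,.033);P["bBR"]=B(678,155,.033);
P["cBL?"]=B(52,172,.015)
for k,v in P.items():print(k,v[:2])
d=lambda a,b:(P[b]-P[a])[:2]
for a,b in [("cFR","cFL"),("bfR","bfL"),("btR","btL"),("lFR","lFL"),("lBR","lBL"),("bBR","bBL"),("cFL","cBL?")]:
    v=d(a,b);print(a,b,np.linalg.norm(v),np.arctan2(-v[0],v[1]))
```

```text
cFL [ 0.5523 -0.0015]
cFR [ 0.5601 -0.2042]
bfL [ 0.5763 -0.029 ]
bfR [ 0.6454 -0.1827]
btL [ 0.577  -0.0289]
btR [ 0.6479 -0.1812]
lFL [ 0.6465 -0.019 ]
lFR [ 0.6542 -0.178 ]
lBL [ 0.6678 -0.0193]
lBR [ 0.675  -0.1765]
lbBL [ 0.6679 -0.0187]
fenL [0.7759 0.0004]
bBL [ 0.7727 -0.0141]
bBR [ 0.7797 -0.173 ]
cBL? [0.778  0.0069]
cFR cFL 0.20277425784065653 0.03827295858472254
bfR bfL 0.16844447390669326 0.42252671500921274
btR btL 0.16797723990909585 0.43578992473764094
lFR lFL 0.15923513480904994 0.04778154130612525
lBR lBL 0.157344156820881 0.046387898450363584
bBR bBL 0.15904068475031513 0.04389495278838627
cFL cBL? 0.22585065892427808 -1.5332838058100038
```

Run:
```python
from h import *
np.set_printoptions(precision=4,suppress=True)
s=pickle.load(open("scene0.pkl","rb"))
c=s["frame"][130:220,190:330];cv2.imwrite("pics/s0zz.png",cv2.resize(c,None,fx=5.5,fy=5.5,interpolation=cv2.INTER_CUBIC))
p,o=pickle.load(open("w1.pkl","rb"))
c=p["frame"][215:330,140:400];cv2.imwrite("pics/w1z.png",cv2.resize(c,None,fx=3,fy=3,interpolation=cv2.INTER_CUBIC))
```

```text
(no output)
```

View pics/s0zz.png

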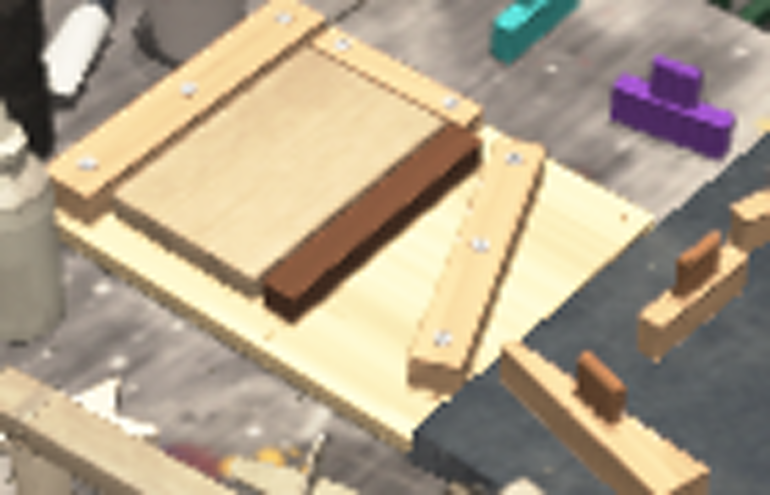

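View pics/w1z.png

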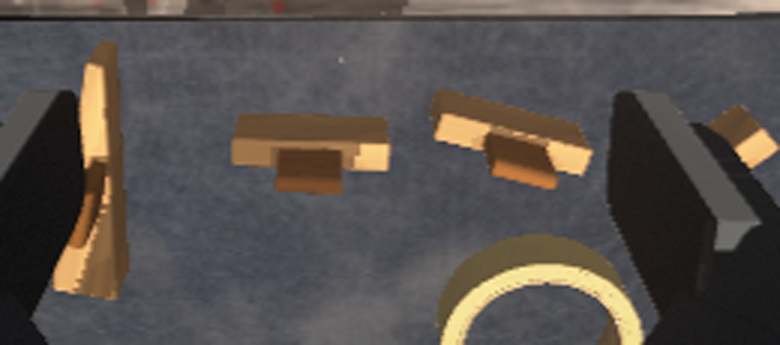

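Emit:
carry_out --pt "-1 -0.2 0.1 0 0 0 1" --pt "-1 -0.2 0.1 0 0 0 1" --pt "-1 -0.2 0.1 0 0 0 1" --pt "-1 -0.2 0.1 0 0 0 1" --pt "-1 -0.2 0.1 0 0 0 1" --pt "-1 -0.2 0.1 0 0 0 1" --pt "-1 -0.2 0.1 0 0 0 1" --pt "-1 -0.2 0.1 0 0 0 1" --pt "-0.8 -0.2 0.1 0 0 0 1" --pt "-0.8 -0.2 0 0 0 0 1" --pt "0 0 0 0 0 0 1" --pt "0 0 0 0 0 0 1"

```text
t: 5.7
tool_pos: [0.4193, -0.1514, 0.2147]
tool_rot: [3.141, -0.005, 0.003]
contact_force: [0.6, -0.3, -0.9]
opening: 0.0855
```

Run:
```python
from h import *
from station import ctrl
np.set_printoptions(precision=3,suppress=True)
o=ctrl.get_obs();p=ctrl.get_image("wrist");pickle.dump((p,o),open("w3.pkl","wb"))
print(o["t"],o["tool_pos"],o["tool_rot"])
cv2.imwrite("pics/w3.png",cv2.resize(p["frame"],None,fx=1.56,fy=1.56,interpolation=cv2.INTER_CUBIC))
for nm,z in [("packer_1_fin",.039),("wedge_fin",.039),("tape_roll",0)]:
    for d in ctrl.mark_of(p,nm)[:6]:
        uv=np.array(d["position"])*[512,384]; print(nm,round(d["p"],2),uv*1.56,unproj(p,uv,z,o))
```

```text
5.7 [ 0.419 -0.151  0.215] [ 3.141 -0.005  0.003]
packer_1_fin 0.6 [368.769 176.897] [ 0.481 -0.131  0.039]
wedge_fin 0.75 [202.476 204.213] [ 0.464 -0.019  0.039]
```

View pics/w3.png

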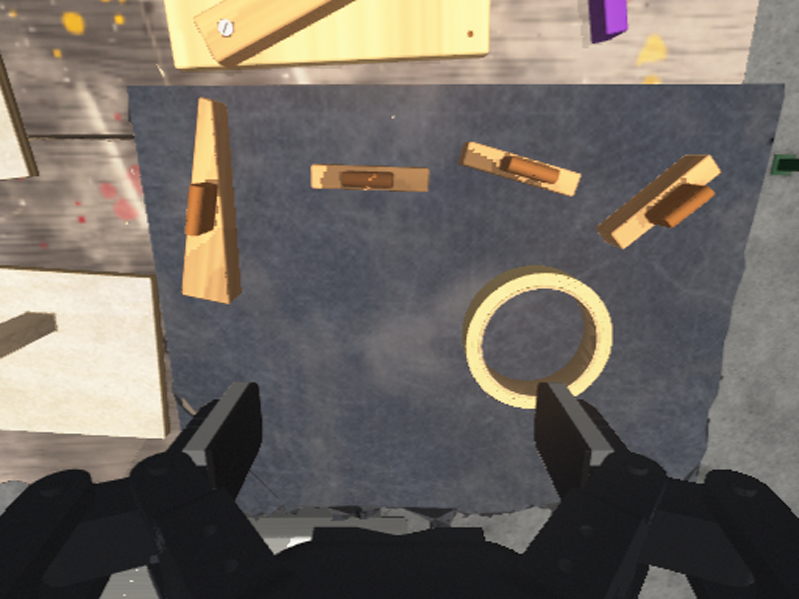

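Run:
```python
from h import *
np.set_printoptions(precision=4,suppress=True)
p,o=pickle.load(open("w3.pkl","rb"))
f=p["frame"]
for nm,(x0,y0,x1,y1) in dict(A=(190,95,285,135),B=(285,80,385,140),W=(105,50,175,205)).items():
    k=min(800/(x1-x0),600/(y1-y0)); print(nm,k)
    cv2.imwrite(f"pics/w3{nm}.png",cv2.resize(f[y0:y1,x0:x1],None,fx=k,fy=k,interpolation=cv2.INTER_CUBIC))
U=lambda x,y,z:unproj(p,(x/1.56-.2,y/1.56-.2),z,o)
for nm,cs in dict(A=[(311,165),(429,169),(428,192),(311,189)],B=[(470,142),(580,176),(573,196),(463,163)]).items():
    P=np.array([U(x,y,.026)[:2] for x,y in cs]);print(nm,P.mean(0),np.linalg.norm(np.roll(P,-1,0)-P,axis=1),
      [np.arctan2(-v[0],v[1]) for v in (P[0]-P[1],P[3]-P[2])])
```

```text
A 8.421052631578947
B 8.0
W 3.870967741935484
A [ 0.4796 -0.1306] [0.0806 0.0154 0.081  0.016 ] [np.float64(-0.03463987786678526), np.float64(-0.027063577658910445)]
B [ 0.4856 -0.2349] [0.0797 0.0139 0.0804 0.0142] [np.float64(-0.2833528828424878), np.float64(-0.2791561448837315)]
```

View pics/w3A.png

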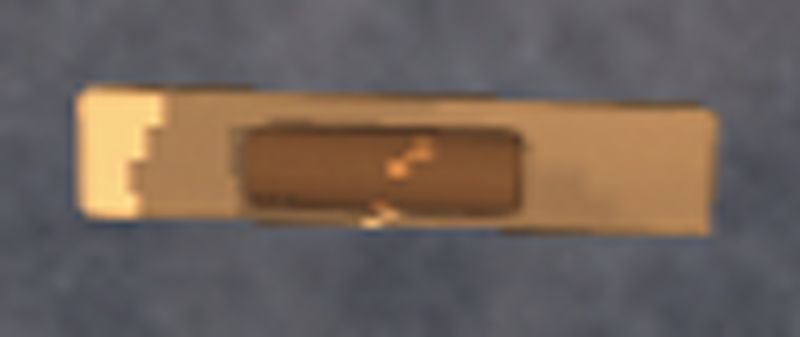

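View pics/w3B.png

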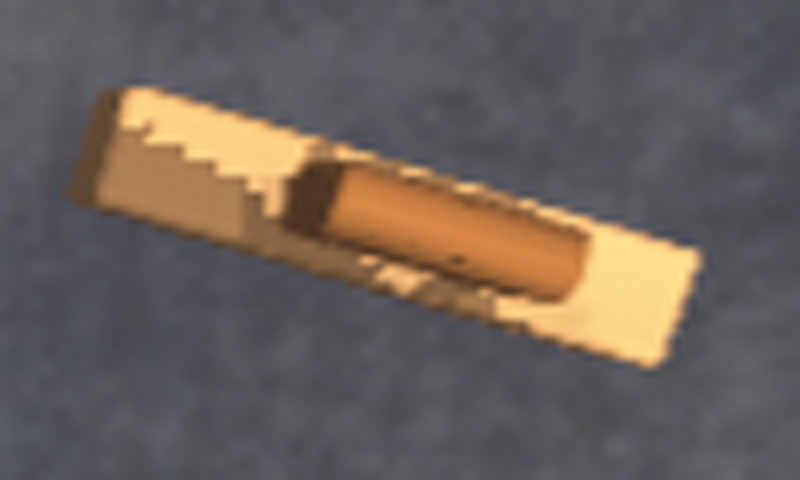

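View pics/w3W.png

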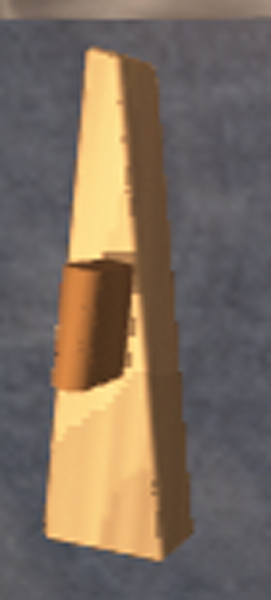

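Run:
```python
from h import *
np.set_printoptions(precision=4,suppress=True)
s=pickle.load(open("scene0.pkl","rb"));d=pickle.load(open("side0.pkl","rb"))
w1,o1=pickle.load(open("w1.pkl","rb"));w2,o2=pickle.load(open("w2.pkl","rb"));w3,o3=pickle.load(open("w3.pkl","rb"))
def tri(L):
    A=[];b=[]
    for p,o,uv in L:
        R,t=cam(p,o);c=-R.T@t;v=R.T@np.array([(uv[0]-p["cx"])/p["fx"],(uv[1]-p["cy"])/p["fy"],1]);v/=np.linalg.norm(v)
        M=np.eye(3)-np.outer(v,v);A.append(M);b.append(M@c)
    X=np.linalg.lstsq(np.vstack(A),np.hstack(b),rcond=None)[0]
    return X,[proj(p,X,o)[0]-uv for p,o,uv in L]
# body A top: left/right corners (far edge) w1z: factor3 offset 140,215 ; w3A factor 8.42 offset(190,95)
a1=lambda x,y:(140+x/3-.33,215+y/3-.33); a3=lambda x,y:(190+x/8.42-.44,95+y/8.42-.44)
print("A nearL top",tri([(w1,o1,a1(232,163)),(w3,o3,a3(80,215))]))
print("A nearR top",tri([(w1,o1,a1(390,170)),(w3,o3,a3(710,233))]))
print("A farL top",tri([(w1,o1,a1(233,139)),(w3,o3,a3(80,92))]))
print("wedge thin L",tri([(w1,o1,a1(86,64)),(w3,o3,(105+88/3.87-.37,50+48/3.87-.37))]))
# mat back edge corner left: w1 (211,345)/1.56, w3 (129,86)/1.56
q=lambda x,y:(x/1.56-.2,y/1.56-.2)
print("mat corner L",tri([(w1,o1,q(210,345)),(w3,o3,q(129,86))]))
print("mat corner R",tri([(w1,o1,q(669,345)),(w3,o3,q(784,86))]))
print("cramp cFR",tri([(w1,o1,q(464,307)),(w3,o3,q(488,53)),(w2,o2,q(546,394))]))
print("cramp cFL",tri([(w1,o1,q(241,316)),(w3,o3,q(176,67)),(w2,o2,q(271,404))]))
```

```text
A nearL top (array([ 0.4764, -0.0979,  0.0695]), [array([-0.2142,  0.0334]), array([ 0.31 , -0.025])])
A nearR top (array([ 0.4744, -0.1683,  0.0719]), [array([-0.4819, -0.0212]), array([0.6932, 0.009 ])])
A farL top (array([ 0.4896, -0.099 ,  0.0713]), [array([-0.2477,  0.0366]), array([ 0.3606, -0.0259])])
wedge thin L (array([ 0.5264, -0.0378,  0.0723]), [array([ 0.0357, -0.0092]), array([-0.0544,  0.0045])])
mat corner L (array([0.5359, 0.0152, 0.045 ]), [array([ 0.0784, -0.0234]), array([-0.1189,  0.0107])])
mat corner R (array([ 0.5353, -0.3874,  0.0438]), [array([0.4015, 0.1491]), array([-0.6367, -0.0651])])
cramp cFR (array([ 0.5603, -0.2106,  0.0146]), [array([0.469 , 0.5319]), array([ 0.9616, -0.7185]), array([-1.4638, -0.3105])])
cramp cFL (array([ 0.5517, -0.0026,  0.0145]), [array([-0.6953,  0.3094]), array([ 0.4028, -0.0818]), array([ 0.4903, -0.2893])])
```

Run:
```python
from h import *
np.set_printoptions(precision=4,suppress=True)
p,o=pickle.load(open("w3.pkl","rb"))
U=lambda x,y,z:unproj(p,(x/1.56-.2,y/1.56-.2),z,o)
A=lambda x,y,z:unproj(p,(190+x/8.42-.44,95+y/8.42-.44),z,o)
B=lambda x,y,z:unproj(p,(285+x/8-.44,80+y/8-.44),z,o)
W=lambda x,y,z:unproj(p,(105+x/3.87-.37,50+y/3.87-.37),z,o)
def rect(nm,P):
    P=np.array(P)[:,:2];print(nm,P.mean(0),np.linalg.norm(np.roll(P,-1,0)-P,axis=1),[np.arctan2(-v[0],v[1]) for v in (P[0]-P[1],P[3]-P[2])])
z=.0705;zt=.0965
rect("A",[A(78,90,z),A(717,107,z),A(710,234,z),A(80,215,z)])
rect("Afin",[A(246,128,zt),A(522,132,zt),A(518,214,zt),A(248,208,zt)])
rect("B",[B(123,88,z),B(702,258,z),B(655,368,z),B(90,205,z)])
rect("Bfin",[B(345,165,zt),B(590,235,zt),B(560,300,zt),B(325,235,zt)])
P=[W(88,48,z),W(122,58,z),W(163,560,z),W(45,537,z)]
print("W",np.array(P)[:,:2])
F=np.array([W(65,263,zt),W(103,265,zt),W(90,388,zt),W(52,385,zt)])[:,:2];print("Wfin",F,F.mean(0))
```

```text
A [ 0.482 -0.133] [0.07   0.0136 0.07   0.0133] [np.float64(-0.027610060415088854), np.float64(-0.03145123473019958)]
Afin [ 0.4822 -0.1332] [0.0276 0.008  0.0272 0.0078] [np.float64(-0.016019078744943606), np.float64(-0.023679749552701666)]
B [ 0.4867 -0.223 ] [0.0704 0.0131 0.0695 0.0132] [np.float64(-0.2701263622551138), np.float64(-0.2694149257410586)]
Bfin [ 0.4869 -0.2228] [0.0272 0.0071 0.0262 0.0072] [np.float64(-0.26371355795578727), np.float64(-0.25799042800354405)]
W [[ 0.5266 -0.0371]
 [ 0.5245 -0.0447]
 [ 0.4039 -0.0411]
 [ 0.4102 -0.0114]]
Wfin [[ 0.4801 -0.0368]
 [ 0.4797 -0.0451]
 [ 0.4527 -0.0389]
 [ 0.4534 -0.0304]] [ 0.4665 -0.0378]
```

Emit:
carry_out --pt "0.84 0.25 -0.6 0 0 -0.09 0.7" --pt "0.84 0.25 -0.6 0 0 -0.09 0.7" --pt "0.84 0.24 -0.6 0 0 -0.09 0.7" --pt "0 0 -0.97 0 0 0 0.7" --pt "0 0 -0.97 0 0 0 0.7" --pt "0 0 -0.97 0 0 0 0.7" --pt "0 0 -0.7 0 0 0 0.7" --pt "0 0 -0.25 0 0 0 0.7" --pt "0 0 0 0 0 0 0.7" --grip_force 40

```text
t: 6.8
tool_pos: [0.4815, -0.132, 0.0712]
tool_rot: [-3.14, 0.045, 0.004]
contact_force: [-0.2, -0.3, 0.5]
opening: 0.0599
```

Emit:
carry_out --pt "0 0 0 0 0 0 0.1" --pt "0 0 0 0 0 0 0.1" --pt "0 0 0 0 0 0 0.1" --pt "0 0 0 0 0 0 0.1" --pt "0 0 0 0 0 0 0.1" --pt "0 0 0 0 0 0 0.1"

```text
t: 7.4
tool_pos: [0.4831, -0.133, 0.0739]
tool_rot: [3.14, -0.046, 0.004]
contact_force: [0.2, 0.3, 5.4]
opening: 0.0269
```

Emit:
carry_out --pt "0 0 0.6 0 0 0 0.1" --pt "0 0 0.7 0 0 0 0.1" --pt "0 0 0.7 0 0 0 0.1" --pt "0.87 0.24 0 0 0 0.1 0.1" --pt "0.87 0.24 0 0 0 0.1 0.1" --pt "0.87 0.24 0 0 0 0.1 0.1" --pt "0.87 0.24 0 0 0 0.1 0.1" --pt "0.87 0.24 0 0 0 0.1 0.1" --pt "0.87 0.24 0 0 0 0.1 0.1" --pt "0.87 0.24 0 0 0 0.13 0.1" --pt "0 0 0 0 0 0 0.1" --pt "0 0 0 0 0 0 0.1"

```text
t: 8.6
tool_pos: [0.6338, -0.0904, 0.1223]
tool_rot: [-3.141, -0.069, 0.002]
contact_force: [-0.4, 1.0, -1.8]
opening: 0.0271
```

Run:
```python
from h import *
from station import ctrl
o=ctrl.get_obs();p=ctrl.get_image("wrist");pickle.dump((p,o),open("w4.pkl","wb"))
print(o["t"],o["tool_pos"],o["tool_rot"],o["contact_force"])
cv2.imwrite("pics/w4.png",cv2.resize(p["frame"],None,fx=1.56,fy=1.56,interpolation=cv2.INTER_CUBIC))
```

```text
8.6 [ 0.6337764  -0.09038774  0.12230927] [-3.14075738e+00 -6.92697319e-02  1.74398646e-03] [-0.43044766  0.97628668 -1.8355982 ]
```

View pics/w4.png

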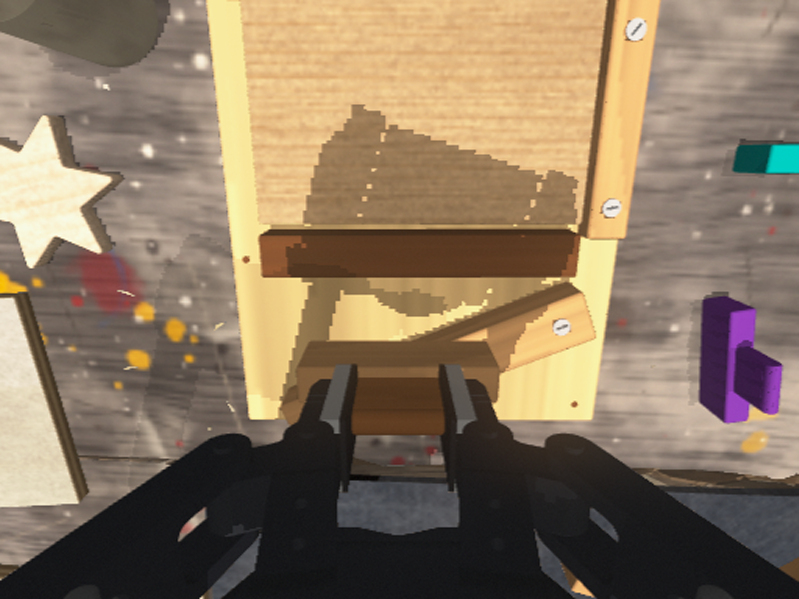

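Emit:
carry_out --pt "0.06 0 -1 0 0 0 0.1" --pt "0 0 -1 0 0 0 0.1" --pt "0 0 -0.7 0 0 0 0.1" --pt "0 0 -0.25 0 0 0 0.1" --pt "0 0 -0.12 0 0 0 0.1" --pt "0 0 0 0 0 0 0.1"

```text
t: 9.25
tool_pos: [0.6359, -0.0907, 0.0461]
tool_rot: [3.141, 0.069, 0.001]
contact_force: [0.8, -0.6, 0.8]
opening: 0.0271
```

Emit:
carry_out --pt "0.2 0.01 0 0 0 0 0.1" --pt "0.2 0.01 0 0 0 0 0.1" --pt "0.12 0 0 0 0 0 0.1" --pt "0.08 0 0 0 0 0 0.1" --pt "0 0 0 0 0 0 0.1"

```text
t: 9.75
tool_pos: [0.6511, -0.09, 0.0457]
tool_rot: [3.141, 0.069, 0.001]
contact_force: [-0.4, 0.2, -0.0]
opening: 0.0269
```

Emit:
carry_out --pt "0.06 0 0 0 0 0 0.1" --pt "0.06 0 0 0 0 0 0.1" --pt "0.06 0 0 0 0 0 0.1" --pt "0 0 0 0 0 0 0.1"

```text
t: 10.15
tool_pos: [0.6519, -0.0899, 0.0447]
tool_rot: [-3.14, -0.069, 0.014]
contact_force: [-11.2, 0.4, 6.6]
opening: 0.0271
```

Emit:
carry_out --pt "-0.12 0 -0.06 0 0 0 0.1" --pt "0 0 0 0 0 0 0.1" --pt "0 0 0 0 0 0 0.6" --pt "0 0 0 0 0 0 0.6" --pt "0 0 0 0 0 0 0.6" --pt "0 0 0.5 0 0 0 0.6" --pt "0 0 1 0 0 0 0.6" --pt "0 0 1 0 0 0 0.6" --pt "0 0 1 0 0 0 0.6" --pt "0 0 0 0 0 0 0.6"

```text
t: 11.15
tool_pos: [0.6556, -0.0908, 0.1381]
tool_rot: [3.138, 0.069, 0.016]
contact_force: [0.6, -0.1, 1.6]
opening: 0.051
```

Run:
```python
from h import *
from station import ctrl
o=ctrl.get_obs();p=ctrl.get_image("wrist");pickle.dump((p,o),open("w5.pkl","wb"))
print(o["t"],o["tool_pos"],o["tool_rot"],o["contact_force"])
cv2.imwrite("pics/w5.png",cv2.resize(p["frame"],None,fx=1.56,fy=1.56,interpolation=cv2.INTER_CUBIC))
```

```text
11.15 [ 0.65555906 -0.09077965  0.13813749] [3.13811337 0.06889473 0.01573539] [ 0.58261623 -0.09383849  1.59187074]
```

View pics/w5.png

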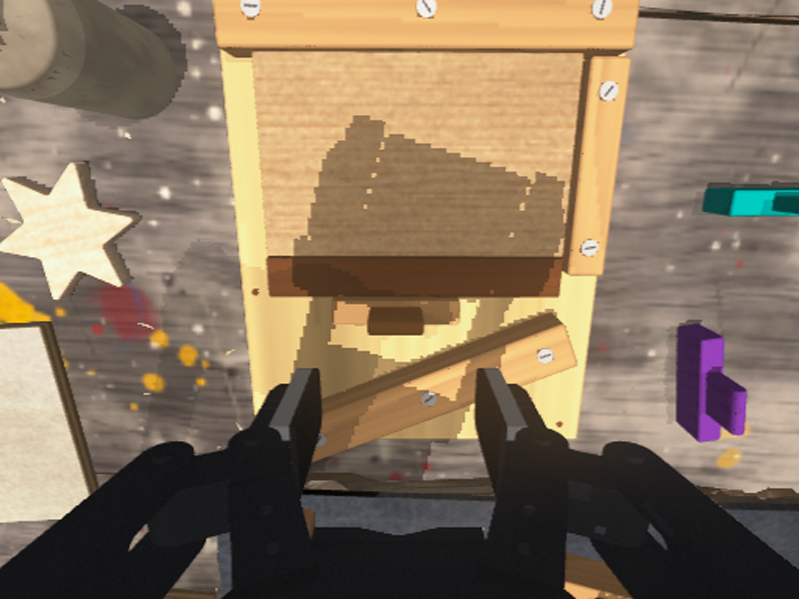

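Emit:
carry_out --pt "-0.84 -0.66 0 0 0.1 -0.39 0.7" --pt "-0.84 -0.66 0 0 0 -0.39 0.7" --pt "-0.84 -0.66 0 0 0 -0.39 0.7" --pt "-0.84 -0.66 0 0 0 -0.39 0.7" --pt "-0.84 -0.66 0 0 0 -0.39 0.7" --pt "-0.84 -0.66 0 0 0 -0.39 0.7" --pt "-0.84 -0.66 0 0 0 -0.39 0.7" --pt "-0.84 -0.66 0 0 0 -0.39 0.7" --pt "0 0 -0.5 0 0 0 0.7" --pt "0 0 0 0 0 0 0.7" --pt "0 0 0 0 0 0 0.7"

```text
t: 12.3
tool_pos: [0.4839, -0.2212, 0.1178]
tool_rot: [-3.111, 0.418, 0.018]
contact_force: [-1.2, -1.0, 0.6]
opening: 0.0598
```

Emit:
carry_out --pt "0.12 -0.07 -0.8 0 -0.1 0 0.7" --pt "0 0 -0.6 0 0 0 0.7" --pt "0 0 -0.35 0 0 0 0.7" --pt "0 0 0 0 0 0 0.7" --pt "0 0 0 0 0 0 0.7"

```text
t: 12.8
tool_pos: [0.4873, -0.2235, 0.0752]
tool_rot: [-3.11, 0.419, 0.001]
contact_force: [-0.8, -0.1, -0.7]
opening: 0.0598
```

Emit:
carry_out --pt "0 0 0 0 0 0 0.1" --pt "0 0 0 0 0 0 0.1" --pt "0 0 0 0 0 0 0.1" --pt "0 0 0 0 0 0 0.1" --pt "0 0 0 0 0 0 0.1" --pt "0 0 0 0 0 0 0.1"

```text
t: 13.4
tool_pos: [0.4878, -0.2242, 0.0764]
tool_rot: [-3.111, 0.42, -0.003]
contact_force: [-0.3, 0.4, 5.4]
opening: 0.0265
```

Emit:
carry_out --pt "0 0 0.6 0 0 0 0.1" --pt "0 0 0.7 0 0 0 0.1" --pt "0 0 0.7 0 0 0 0.1" --pt "0.83 0.76 0 0 0 0.45 0.1" --pt "0.83 0.76 0 0 0 0.45 0.1" --pt "0.83 0.76 0 0 0 0.45 0.1" --pt "0.83 0.76 0 0 0 0.45 0.1" --pt "0.83 0.76 0 0 0 0.45 0.1" --pt "0.83 0.76 0 0 0 0.45 0.1" --pt "0.83 0.76 0 0 0 0.45 0.1" --pt "0 0 0 0 0 0 0.1" --pt "0 0 0 0 0 0 0.1"

```text
t: 14.6
tool_pos: [0.632, -0.0905, 0.1251]
tool_rot: [-3.138, -0.074, 0.003]
contact_force: [-0.1, -0.4, -0.7]
opening: 0.0268
```

Run:
```python
from h import *
from station import ctrl
o=ctrl.get_obs();p=ctrl.get_image("wrist");pickle.dump((p,o),open("w6.pkl","wb"))
print(o["t"],o["tool_pos"],o["tool_rot"],o["contact_force"])
cv2.imwrite("pics/w6.png",cv2.resize(p["frame"],None,fx=1.56,fy=1.56,interpolation=cv2.INTER_CUBIC))
# A fin in w5: where
np.set_printoptions(precision=4,suppress=True)
p,o=pickle.load(open("w5.pkl","rb"))
for n,x,y,z in [("finL",369,307,.067),("finR",424,307,.067),("stripFL",270,296,.035),("stripFR",562,296,.035),("bfL",325,400,.015),("bfR",557,313,.015),("btR",561,333,.039)]:
    print(n,unproj(p,(x/1.56-.2,y/1.56-.2),z,o))
```

```text
14.6 [ 0.63200034 -0.09052047  0.12510128] [-3.13798779e+00 -7.42909610e-02  2.78938874e-03] [-0.05714784 -0.3868455  -0.72824832]
finL [ 0.6609 -0.0751  0.067 ]
finR [ 0.6621 -0.1016  0.067 ]
stripFL [ 0.6548 -0.0191  0.035 ]
stripFR [ 0.6619 -0.1794  0.035 ]
bfL [ 0.5814 -0.0464  0.015 ]
bfR [ 0.6458 -0.1856  0.015 ]
btR [ 0.6417 -0.1805  0.039 ]
```

View pics/w6.png

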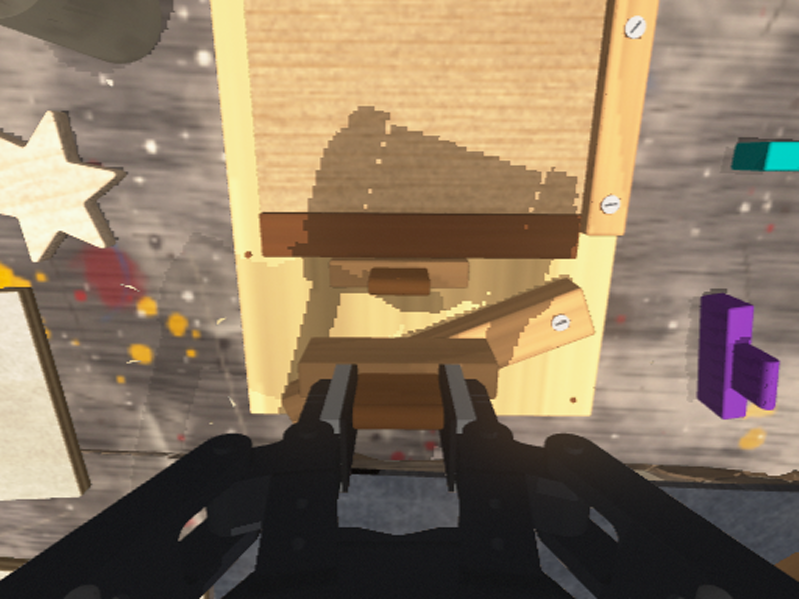

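Emit:
carry_out --pt "0.06 0 -1 0 0 0 0.1" --pt "0 0 -1 0 0 0 0.1" --pt "0 0 -0.6 0 0 0 0.1" --pt "0 0 -0.3 0 0 0 0.1" --pt "0 0 -0.15 0 0 0 0.1" --pt "0 0 0 0 0 0 0.1"

```text
t: 15.25
tool_pos: [0.634, -0.0911, 0.0493]
tool_rot: [-3.138, -0.073, 0.0]
contact_force: [-0.0, -0.8, -0.9]
opening: 0.027
```

Emit:
carry_out --pt "0.06 0 -0.06 0 0 0 0.1" --pt "0.04 0 -0.04 0 0 0 0.1" --pt "0 0 0 0 0 0 0.1" --pt "0 0 0 0 0 0 0.1"

```text
t: 15.65
tool_pos: [0.6367, -0.0908, 0.047]
tool_rot: [-3.138, -0.074, -0.0]
contact_force: [-1.0, -0.4, -0.2]
opening: 0.0271
```

Emit:
carry_out --pt "0 0 0 0 0 0 0.6" --pt "0 0 0 0 0 0 0.6" --pt "0 0 0 0 0 0 0.6" --pt "0 0 0.5 0 0 0 0.6" --pt "0 0 1 0 0 0 0.6" --pt "0 0 1 0 0 0 0.6" --pt "0 0 1 0 0 0 0.6" --pt "0 0 0 0 0 0 0.6" --pt "0 0 0 0 0 0 0.6"

```text
t: 16.55
tool_pos: [0.637, -0.0909, 0.1354]
tool_rot: [-3.138, -0.074, -0.003]
contact_force: [0.9, 0.2, 1.2]
opening: 0.0512
```

Run:
```python
from h import *
from station import ctrl
o=ctrl.get_obs();p=ctrl.get_image("wrist");pickle.dump((p,o),open("w7.pkl","wb"))
print(o["t"],o["tool_pos"],o["tool_rot"],o["contact_force"])
cv2.imwrite("pics/w7.png",cv2.resize(p["frame"],None,fx=1.56,fy=1.56,interpolation=cv2.INTER_CUBIC))
c=p["frame"][140:290,150:380];cv2.imwrite("pics/w7z.png",cv2.resize(c,None,fx=3.4,fy=3.4,interpolation=cv2.INTER_CUBIC))
```

```text
16.55 [ 0.63698449 -0.09090522  0.13539553] [-3.13843908e+00 -7.35309597e-02 -2.78362062e-03] [0.89731178 0.2231052  1.21080063]
```

View pics/w7z.png

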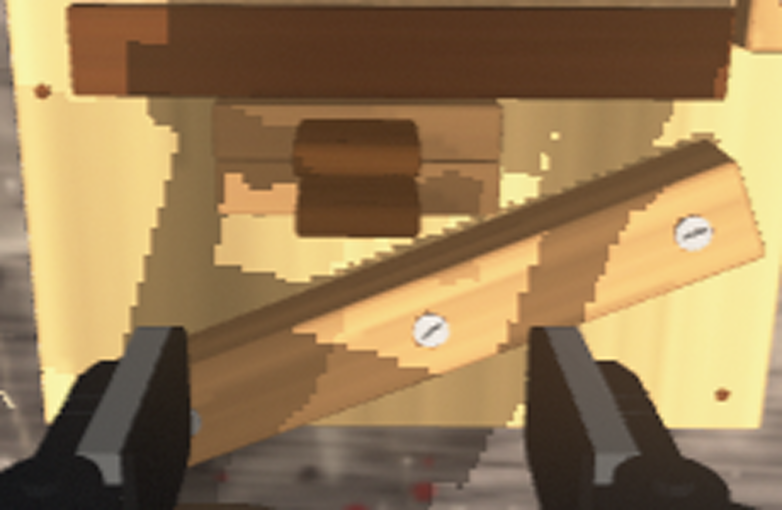

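Run:
```python
from h import *
np.set_printoptions(precision=3,suppress=True)
s=pickle.load(open("scene0.pkl","rb"));d=pickle.load(open("side0.pkl","rb"))
def tri(L):
    A=[];b=[]
    for p,uv in L:
        R,t=cam(p);c=-R.T@t;v=R.T@np.array([(uv[0]-p["cx"])/p["fx"],(uv[1]-p["cy"])/p["fy"],1]);v/=np.linalg.norm(v)
        M=np.eye(3)-np.outer(v,v);A.append(M);b.append(M@c)
    X=np.linalg.lstsq(np.vstack(A),np.hstack(b),rcond=None)[0]
    return X,[proj(p,X)[0]-uv for p,uv in L]
S=lambda x,y:(120+x/2.4,90+y/2.4);D=lambda x,y:(150+x/2.8,110+y/2.8)
for n,a,b in [("fix2 armL",(385,315),(475,212)),("fix2 armR",(520,410),(620,215)),("fix1 armL",(165,268),(272,272)),("fix1 armR",(298,335),(424,262)),("fix2 stick tip?",(518,365),(525,240)),("fix2 stick2",(425,385),(528,250)),("fix1 stick tip",(330,318),(372,240)),("fix1 stick tip2",(308,293),(375,235)), ("fix1stick3",(370,390),(480,285))]:
    print(n,tri([(s,S(*a)),(d,D(*b))]))
```

```text
fix2 armL (array([0.392, 0.13 , 0.203]), [array([-0.068,  1.024]), array([-0.378, -0.702])])
fix2 armR (array([0.246, 0.129, 0.196]), [array([-0.035,  0.491]), array([-0.184, -0.307])])
fix1 armL (array([0.591, 0.213, 0.192]), [array([ 0.038, -0.765]), array([0.311, 0.592])])
fix1 armR (array([0.447, 0.186, 0.183]), [array([-0.012,  0.164]), array([-0.064, -0.117])])
fix2 stick tip? (array([0.307, 0.024, 0.092]), [array([-0.362,  4.066]), array([-1.425, -2.661])])
fix2 stick2 (array([0.335, 0.14 , 0.162]), [array([-0.056,  0.703]), array([-0.267, -0.467])])
fix1 stick tip (array([0.479, 0.105, 0.131]), [array([ 0.139, -5.545]), array([2.24 , 3.864])])
fix1 stick tip2 (array([0.486, 0.129, 0.168]), [array([ 0.062, -1.261]), array([0.487, 0.902])])
fix1stick3 (array([0.382, 0.159, 0.131]), [array([-0.039,  0.445]), array([-0.173, -0.305])])
```

Emit:
carry_out --pt "-0.52 0.16 0 0 0 1 0.7" --pt "-0.52 0.16 0 0 0 1 0.7" --pt "-0.52 0.16 0 0 0 1 0.7" --pt "-0.52 0.16 0 0 0 1 0.7" --pt "-0.52 0.16 0 0 0 1 0.7" --pt "-0.52 0.16 0 0 0 1 0.7" --pt "-0.52 0.16 0 0 0 1 0.7" --pt "-0.52 0.16 0 0 0 1 0.7" --pt "-0.52 0.16 0 0 0 1 0.7" --pt "-0.52 0.16 0 0 0 1 0.7" --pt "-0.52 0.16 0 0 0 1 0.7" --pt "-0.52 0.16 0 0 0 1 0.7"

```text
t: 17.8
tool_pos: [0.4787, -0.0423, 0.1321]
tool_rot: [-2.543, -1.836, 0.007]
contact_force: [1.0, -0.2, 0.6]
opening: 0.0597
```

Emit:
carry_out --pt "-0.52 0.16 0 0 0 1 0.7" --pt "0 0 0 0 0 0 0.7" --pt "0 0 0 0 0 0 0.7"

```text
t: 18.1
tool_pos: [0.467, -0.0387, 0.133]
tool_rot: [-2.455, -1.955, 0.005]
contact_force: [1.0, 0.4, 0.3]
opening: 0.0601
```

Run:
```python
from h import *
from station import ctrl
np.set_printoptions(precision=4,suppress=True)
o=ctrl.get_obs();p=ctrl.get_image("wrist");pickle.dump((p,o),open("w8.pkl","wb"))
R=Ro.from_rotvec(o["tool_rot"]).as_matrix()
print(o["t"],o["tool_pos"],R,np.arctan2(R[1,0],R[0,0]),o["q"])
cv2.imwrite("pics/w8.png",cv2.resize(p["frame"],None,fx=1.56,fy=1.56,interpolation=cv2.INTER_CUBIC))
```

```text
18.1 [ 0.467  -0.0387  0.133 ] [[ 0.2241  0.9746 -0.0042]
 [ 0.9746 -0.2241  0.0006]
 [-0.0004 -0.0042 -1.    ]] 1.3447522065526416 [-0.2414 -0.2502  2.0621 -0.0004  1.3339 -0.0153]
```

View pics/w8.png

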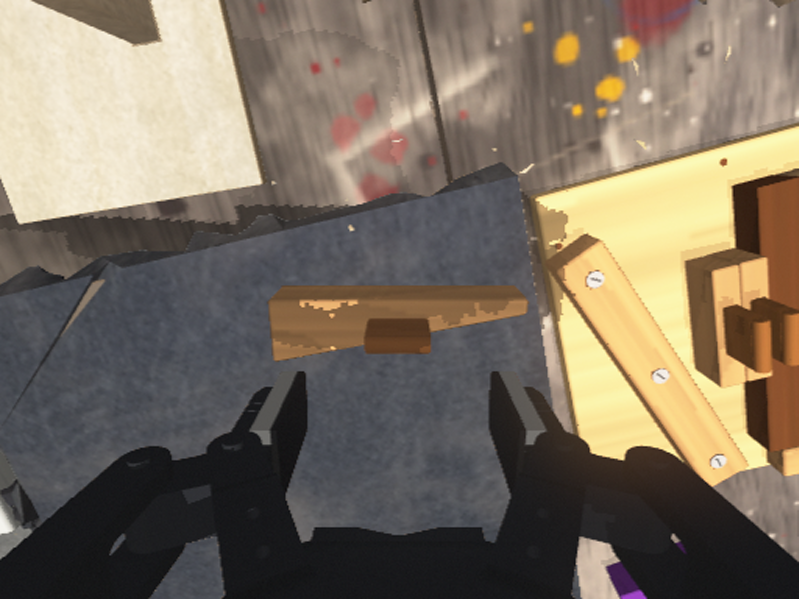

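Emit:
carry_out --pt "0 0.03 -1 0 0 0 0.7" --pt "0 0 -0.8 0 0 0 0.7" --pt "0 0 -0.4 0 0 0 0.7" --pt "0 0 -0.15 0 0 0 0.7" --pt "0 0 0 0 0 0 0.7" --pt "0 0 0 0 0 0 0.7" --grip_force 60

```text
t: 18.75
tool_pos: [0.4682, -0.0382, 0.0762]
tool_rot: [-2.455, -1.958, 0.002]
contact_force: [-0.6, -0.3, -1.0]
opening: 0.0593
```

Emit:
carry_out --pt "0 0 0 0 0 0 0.1" --pt "0 0 0 0 0 0 0.1" --pt "0 0 0 0 0 0 0.1" --pt "0 0 0 0 0 0 0.1" --pt "0 0 0 0 0 0 0.1" --pt "0 0 0 0 0 0 0.1"

```text
t: 19.35
tool_pos: [0.4682, -0.0382, 0.0764]
tool_rot: [-2.455, -1.959, 0.002]
contact_force: [-0.8, -0.4, 5.8]
opening: 0.0261
```

Emit:
carry_out --pt "0 0 0.8 0 0 0 0.1" --pt "0 0 0.8 0 0 0 0.1" --pt "0 0 0.8 0 0 0 0.1" --pt "0.44 -0.05 0 0 0 -1 0.1" --pt "0.44 -0.05 0 0 0 -1 0.1" --pt "0.44 -0.05 0 0 0 -1 0.1" --pt "0.44 -0.05 0 0 0 -1 0.1" --pt "0.44 -0.05 0 0 0 -1 0.1" --pt "0.44 -0.05 0 0 0 -1 0.1" --pt "0.44 -0.05 0 0 0 -1 0.1" --pt "0.44 -0.05 0 0 0 -1 0.1"

```text
t: 20.45
tool_pos: [0.5552, -0.0479, 0.1343]
tool_rot: [-3.023, -0.841, 0.004]
contact_force: [-0.4, -0.2, -1.5]
opening: 0.0264
```

Emit:
carry_out --pt "0.44 -0.05 0 0 0 -1 0.1" --pt "0.44 -0.05 0 0 0 -1 0.1" --pt "0.44 -0.05 0 0 0 -1 0.1" --pt "0.44 -0.05 0 0 0 -1 0.1" --pt "0.44 -0.05 0 0 0 -1 0.1" --pt "0 0 0 0 0 0 0.1" --pt "0 0 0 0 0 0 0.1"

```text
t: 21.15
tool_pos: [0.6097, -0.0541, 0.1344]
tool_rot: [-3.137, -0.077, 0.003]
contact_force: [-0.6, 0.4, -0.1]
opening: 0.0267
```

Run:
```python
from h import *
from station import ctrl
np.set_printoptions(precision=4,suppress=True)
o=ctrl.get_obs();p=ctrl.get_image("wrist");pickle.dump((p,o),open("w9.pkl","wb"))
R=Ro.from_rotvec(o["tool_rot"]).as_matrix()
print(o["t"],o["tool_pos"],R[:,2],np.arctan2(R[1,0],R[0,0]),o["contact_force"],o["opening"])
cv2.imwrite("pics/w9.png",cv2.resize(p["frame"],None,fx=1.56,fy=1.56,interpolation=cv2.INTER_CUBIC))
```

```text
21.15 [ 0.6097 -0.0541  0.1344] [-0.0023  0.0032 -1.    ] 0.048944681993841416 [-0.5886  0.4334 -0.1172] 0.026744641780535493
```

View pics/w9.png

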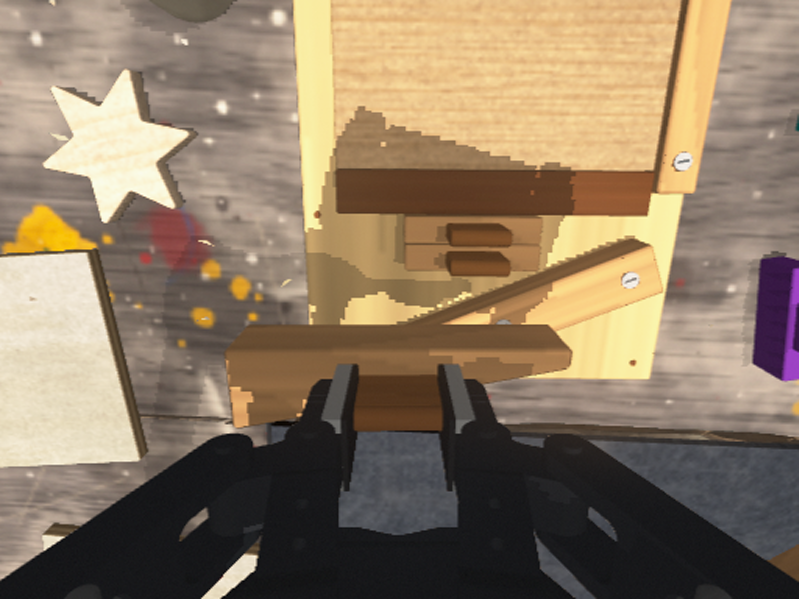

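Emit:
carry_out --pt "0.1 0 -1 0 0 0 0.1" --pt "0 0 -1 0 0 0 0.1" --pt "0 0 -0.7 0 0 0 0.1" --pt "0 0 -0.4 0 0 0 0.1" --pt "0 0 -0.2 0 0 0 0.1" --pt "0 0 -0.1 0 0 0 0.1" --pt "0 0 0 0 0 0 0.1" --pt "0 0 0 0 0 0 0.1"

```text
t: 22.0
tool_pos: [0.6137, -0.0544, 0.0514]
tool_rot: [-3.138, -0.074, -0.002]
contact_force: [0.8, -0.4, -0.9]
opening: 0.0264
```

Emit:
carry_out --pt "0 0 -0.12 0 0 0 0.1" --pt "0 0 0 0 0 0 0.1" --pt "0 0 0 0 0 0 0.1"

```text
t: 22.3
tool_pos: [0.6129, -0.0543, 0.0474]
tool_rot: [-3.138, -0.073, 0.001]
contact_force: [0.2, -0.6, 0.2]
opening: 0.0262
```

Run:
```python
from h import *
from station import ctrl
np.set_printoptions(precision=4,suppress=True)
o=ctrl.get_obs();p=ctrl.get_image("wrist");pickle.dump((p,o),open("w10.pkl","wb"))
print(o["t"],o["tool_pos"],o["contact_force"],o["opening"])
cv2.imwrite("pics/w10.png",cv2.resize(p["frame"],None,fx=1.56,fy=1.56,interpolation=cv2.INTER_CUBIC))
```

```text
22.3 [ 0.6129 -0.0543  0.0474] [ 0.2333 -0.5826  0.1698] 0.026219055683657292
```

View pics/w10.png

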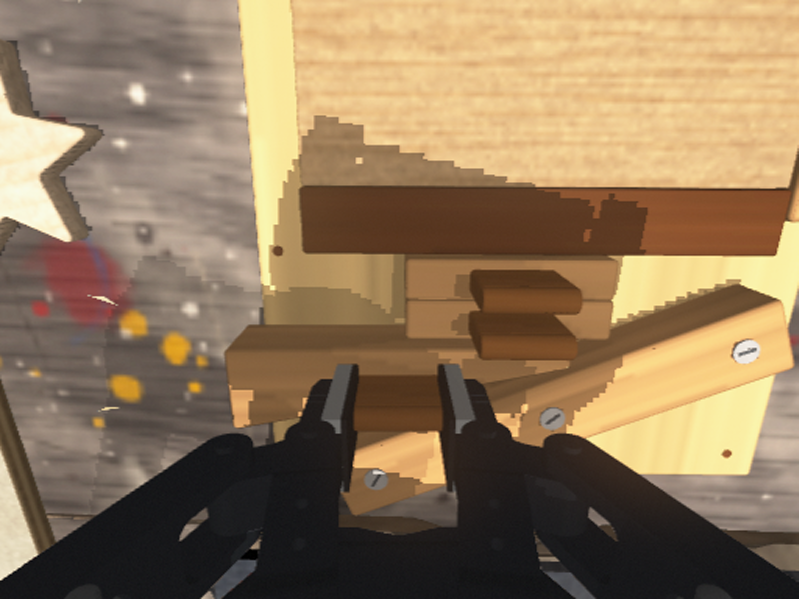

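Emit:
carry_out --pt "0.01 -0.15 0 0 0 0 0.1" --pt "0.01 -0.15 0 0 0 0 0.1" --pt "0.01 -0.1 0 0 0 0 0.1" --pt "0 -0.1 0 0 0 0 0.1" --pt "0 0 0 0 0 0 0.1"

```text
t: 22.85
tool_pos: [0.614, -0.0671, 0.0474]
tool_rot: [-3.138, -0.073, -0.001]
contact_force: [0.7, -0.2, -0.9]
opening: 0.0261
```

Emit:
carry_out --pt "0.01 -0.08 0 0 0 0 0.1" --pt "0 -0.08 0 0 0 0 0.1" --pt "0.01 -0.08 0 0 0 0 0.1" --pt "0 0 0 0 0 0 0.1"

```text
t: 23.25
tool_pos: [0.6153, -0.0721, 0.0478]
tool_rot: [-3.136, -0.074, -0.004]
contact_force: [4.0, 3.6, -1.5]
opening: 0.0268
```

Emit:
carry_out --pt "0.04 -0.06 0 0 0 0 0.1" --pt "0.04 -0.06 0 0 0 0 0.1" --pt "0 0 0 0 0 0 0.1"

```text
t: 23.55
tool_pos: [0.6162, -0.0732, 0.0477]
tool_rot: [-3.133, -0.074, 0.001]
contact_force: [0.9, 9.5, 1.9]
opening: 0.0261
```

Emit:
carry_out --pt "0.03 -0.06 0 0 0 0 0.1" --pt "0.03 -0.06 0 0 0 0 0.1" --pt "0 0 0 0 0 0 0.1"

```text
t: 23.85
tool_pos: [0.6163, -0.0737, 0.0475]
tool_rot: [-3.128, -0.074, 0.007]
contact_force: [-3.9, 15.3, 6.7]
opening: 0.0261
```

Emit:
carry_out --pt "0.02 -0.06 -0.04 0 0 0 0.1" --pt "0 0 0 0 0 0 0.1" --pt "0 0 0 0 0 0 0.1" --pt "0 0 0 0 0 0 0.1"

```text
t: 24.25
tool_pos: [0.6164, -0.0742, 0.0468]
tool_rot: [-3.126, -0.074, 0.009]
contact_force: [-7.3, 20.5, 9.7]
opening: 0.0265
```

Run:
```python
from h import *
from station import ctrl
np.set_printoptions(precision=4,suppress=True)
o=ctrl.get_obs();p=ctrl.get_image("wrist");pickle.dump((p,o),open("w11.pkl","wb"))
R=Ro.from_rotvec(o["tool_rot"]).as_matrix()
print(o["t"],o["tool_pos"],o["contact_force"],o["wrist_torque"],o["opening"],R[:,2],np.arctan2(R[1,0],R[0,0]))
cv2.imwrite("pics/w11.png",cv2.resize(p["frame"],None,fx=1.56,fy=1.56,interpolation=cv2.INTER_CUBIC))
for n in ["scene","side"]:
    s=ctrl.get_image(n)["frame"]
    c=s[130:220,190:330] if n=="scene" else s[150:220,170:290]
    cv2.imwrite(f"pics/{n}11.png",cv2.resize(c,None,fx=5.5,fy=5.5,interpolation=cv2.INTER_CUBIC))
```

```text
24.25 [ 0.6164 -0.0742  0.0468] [-7.2583 20.5211  9.6993] [3.38   1.0198 0.241 ] 0.026529118498754504 [-0.0061  0.0145 -0.9999] 0.04761678439158048
```

View pics/w11.png

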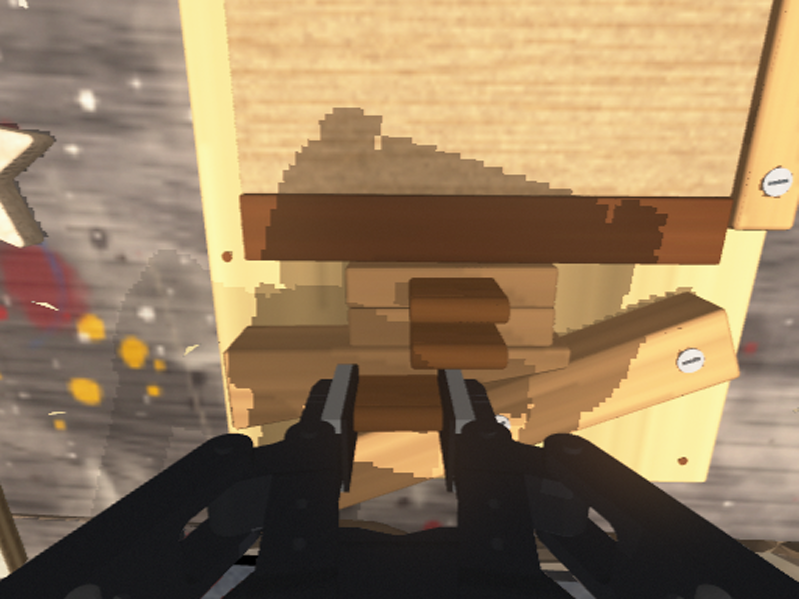

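View pics/side11.png

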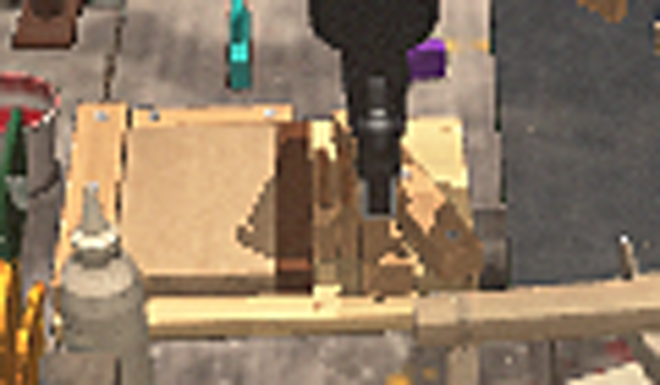

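View pics/scene11.png

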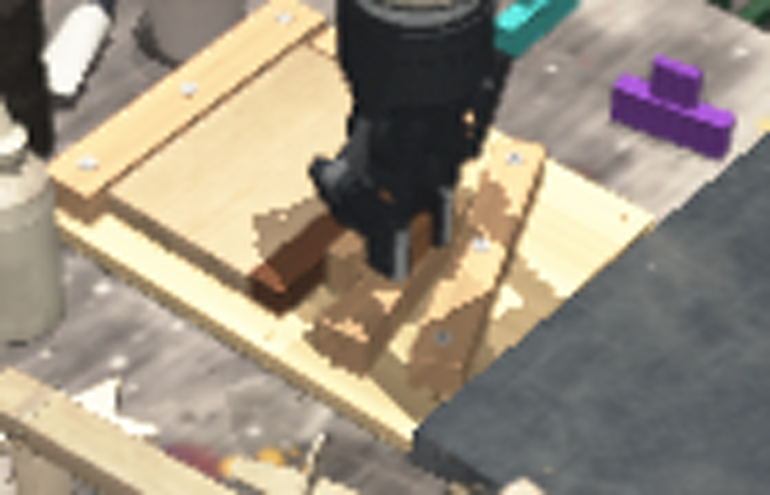

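Run:
```python
from h import *
np.set_printoptions(precision=1,suppress=True)
p,o=pickle.load(open("w11.pkl","rb"))
def box(cx,cy,yaw,hx,hy,z):
    c,s=np.cos(yaw),np.sin(yaw)
    return [[cx+c*a-s*b,cy+s*a+c*b,z] for a,b in [(hx,hy),(hx,-hy),(-hx,-hy),(-hx,hy)]]
im=cv2.resize(p["frame"],None,fx=1.56,fy=1.56,interpolation=cv2.INTER_CUBIC)
def draw(b,col):
    q=(proj(p,np.array(b),o)+.5)*1.56-.5; cv2.polylines(im,[np.int32(np.round(q*8))],True,col,1,cv2.LINE_AA,3)
Y=.046
for cx,cy in [(.6367,-.0915),(.6508,-.0905)]:
    draw(box(cx,cy,Y,.007,.035,.041),(0,255,0));draw(box(cx,cy,Y,.004,.014,.067),(0,255,255))
x,y=o["tool_pos"][:2]
# wedge
c,s=np.cos(.0476),np.sin(.0476)
w=[[x+c*a-s*b,y+s*a+c*b,.041] for a,b in [(.013,.06),(.013,-.06),(.005,-.06),(-.019,.06)]]
draw(w,(255,0,0))
draw(box(x,y,.0476,.004,.014,.067),(255,255,0))
b=[[.6479,-.1812,.039],[.577,-.0289,.039]];draw(b,(255,0,255))
b=[[.6454,-.1827,.015],[.5763,-.029,.015]];draw(b,(255,0,255))
cv2.imwrite("pics/w11o.png",cv2.resize(im[230:480,200:760],None,fx=1.42,fy=1.42))
```

```text
(no output)
```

View pics/w11o.png

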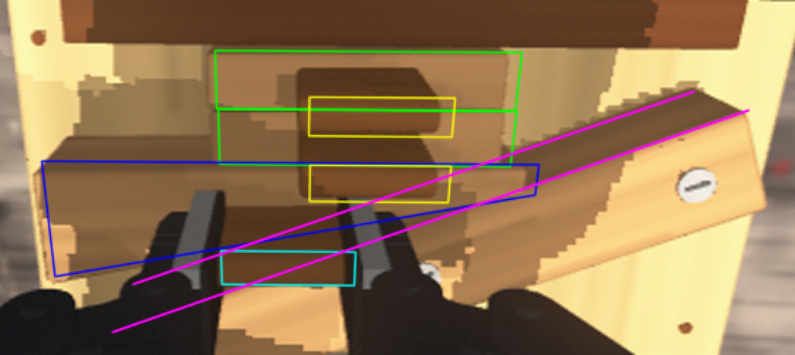

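Run:
```python
from h import *
np.set_printoptions(precision=1,suppress=True)
p,o=pickle.load(open("w11.pkl","rb"))
R=Ro.from_rotvec(o["tool_rot"]).as_matrix();T=o["tool_pos"]
for ty in (.0133,-.0133):
  for tx in (.011,-.011):
    for tz in (0,-.01,-.02,-.03,-.04):
        q=(proj(p,T+R@np.array([tx,ty,tz]),o)[0]+.5)*1.56-.5
        print(ty,tx,tz,(q-[200,230])*1.42, end=' | ')
    print()
cv2.imwrite("pics/w11f.png",cv2.resize(p["frame"][200:300,190:340],None,fx=5.3,fy=5.3,interpolation=cv2.INTER_CUBIC))
```

```text
0.0133 0.011 0 [345.  179.7] | 0.0133 0.011 -0.01 [349.2 198.3] | 0.0133 0.011 -0.02 [354.  219.5] | 0.0133 0.011 -0.03 [359.5 243.9] | 0.0133 0.011 -0.04 [365.9 272.3] | 
0.0133 -0.011 0 [342.3 262.8] | 0.0133 -0.011 -0.01 [346.2 285.8] | 0.0133 -0.011 -0.02 [350.5 312. ] | 0.0133 -0.011 -0.03 [355.5 341.8] | 0.0133 -0.011 -0.04 [361.3 376.4] | 
-0.0133 0.011 0 [231.3 179.5] | -0.0133 0.011 -0.01 [228.  198.1] | -0.0133 0.011 -0.02 [224.3 219.3] | -0.0133 0.011 -0.03 [220.  243.7] | -0.0133 0.011 -0.04 [215.  272.1] | 
-0.0133 -0.011 0 [233.2 262.6] | -0.0133 -0.011 -0.01 [230.2 285.7] | -0.0133 -0.011 -0.02 [226.7 311.8] | -0.0133 -0.011 -0.03 [222.8 341.7] | -0.0133 -0.011 -0.04 [218.3 376.2] |
```

View pics/w11f.png

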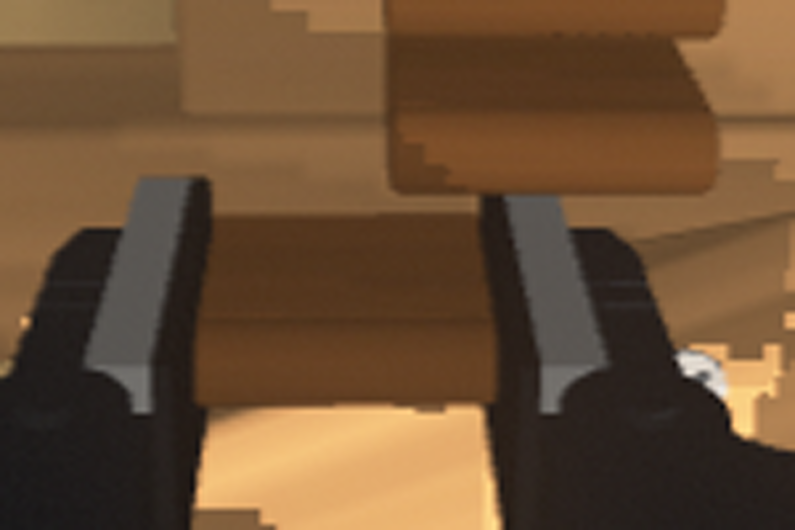

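Emit:
carry_out --pt "0.02 -0.06 0 0 0 0 0.1" --pt "0 0 0 0 0 0 0.1" --pt "0 0 0 0 0 0 0.1" --pt "0 0 0 0 0 0 0.1" --pt "0 0 0 0 0 0 0.1" --pt "0 0 0 0 0 0 0.1" --pt "0 0 0 0 0 0 0.1" --pt "0 0 0 0 0 0 0.1"

```text
t: 25.2
tool_pos: [0.6164, -0.0743, 0.0468]
tool_rot: [-3.123, -0.075, 0.011]
contact_force: [-9.4, 23.7, 12.3]
opening: 0.0267
```

Run:
```python
from h import *
from station import ctrl
np.set_printoptions(precision=4,suppress=True)
s=ctrl.get_image("scene");cv2.imwrite("pics/s12.png",cv2.resize(s["frame"][130:220,190:330],None,fx=5.5,fy=5.5,interpolation=cv2.INTER_CUBIC))
for i in range(2):
    o=ctrl.get_obs();p=ctrl.get_image("wrist")
    print(o["t"],o["tool_pos"],o["contact_force"],o["opening"],np.abs(o["dq"]).max())
cv2.imwrite("pics/w12.png",cv2.resize(p["frame"],None,fx=1.56,fy=1.56,interpolation=cv2.INTER_CUBIC))
```

```text
25.25 [ 0.6164 -0.0742  0.0468] [-9.1601 24.6713 12.9281] 0.026473943496806655 0.0016597374729719586
25.3 [ 0.6164 -0.0742  0.0468] [-8.8115 23.275  12.7158] 0.02636712324899426 0.002244524302230596
```

View pics/w12.png

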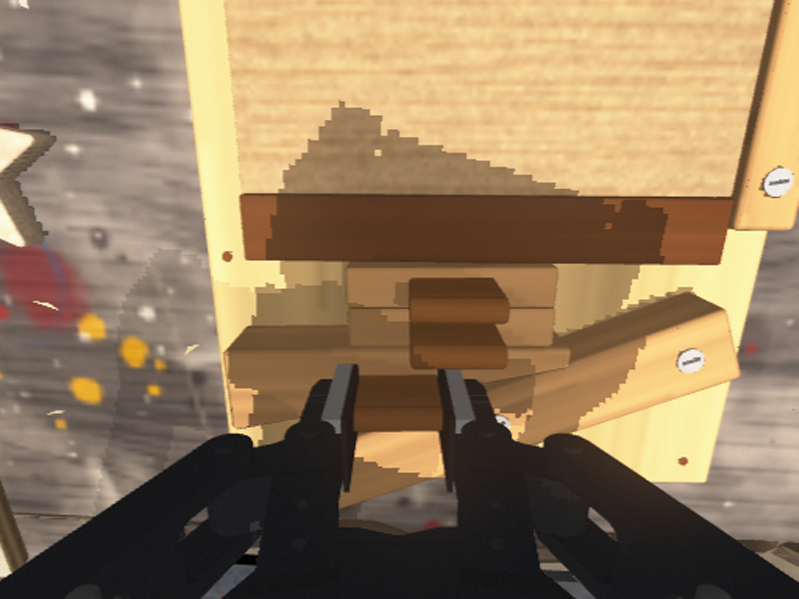

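Run:
```python
from station import ctrl
print(ctrl.finish_job())
```

```text
the job is handed in; nothing more can be done
None
```

I stood two packers upright side by side in the gap. Pushing the first one also drove the strip and board home against the fence. I then laid the wedge flat beside the packers and slid it in, thin end first, until it bound. I handed in at about 25.3 s, still holding the wedge by its fin; the hand-in gave no verdict.

**Last checks:**
- **Binding:** the wedge stopped advancing while the push along the gap rose from 15 to about 24 N. The force reading then stayed steady and the arm was at rest.
- **Joint:** in the last wrist picture the joint between strip and board looks shut, and both packers stand upright. The back fence is outside that picture. I saw the board against it after seating the first packer, not since.
- **Fingers:** I estimate about 5 mm between the fingers and the nearest packer fin.
- **Other things:** the arm never went near the glue bottle, star or tape roll, but I did not measure them again at the end.

**What disagreed with the description:**
- **Batten slope:** the batten measured about 0.39 rad from the strip, not 0.197 (1:5). So the wedge bears on it near its thin end instead of along its whole slanting face, and it bound about 30 mm along from mid-gap instead of near the middle.
- **Contact forces:** the forces between the parts could not be read directly. I estimate roughly 8 to 20 N at the batten and packer, assuming friction of 0.35 to 0.6.

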